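# Mount the glue-stick holder at the packing station and fill it

### The arm

A 6-joint arm with a two-finger parallel gripper is mounted at the origin on the work surface; the furniture and walls round the work are solid. World frame = base frame: x ahead of the robot, y to its left, z up, the work surface at z = 0. Lengths are in m, angles in rad, forces in N, time in s.
With the tool pointing down it reaches from about 0.3 to 0.875 m from the base axis. Payload 6.4 kg.
Tool frame: the origin (TCP) lies midway between the tips of the shut fingers; the grasp point (between the pads) lies 19 mm behind it (grasp_offset is the distance from the TCP to the grasp point, in m); z points along the fingers, y is the line along which they close (so a half turn about z gives the same grasp; the last joint's range is limited). The gripper opens to 88 mm and grips with 3 to 60 N. Pads are 18 mm wide; open, the fingers measure 123 mm over their backs; the gripper's body (75 mm by 187 mm) begins 45 mm behind the grasp point.
Start: joints at [0.933, 0.181, 1.607, -0, 1.354, -0.206], TCP at [0.241, 0.522, 0.239] pointing down, gripper open.
Joint ranges: [-2.99, 2.99], [-0.89, 2.07], [0.3, 2.58], [-1.14, 4.28], [0, 2.63], [-3.12, 3.12]. Speed limits (rad/s): [2.57, 2.57, 3.01, 3.14, 3.14, 3.14].

### API

Orientations are given as a unit quaternion [x, y, z, w].
In Python, from bench import observe, snapshot, sign_off, grasp_offset gives the robot as it stands. The module is installed in compiled form; this text tells all that it offers.
- The arm moves only by the shell command python3 -m crank 'ROWS'. ROWS is JSON, a list of rows, each a list of 7 numbers: the finger opening in cm, from 0 to 8.81, then the shift along the tool's x, y, z in cm, then the turn, a rotation vector about the tool's x, y, z in rad. In form: [[claw, tx, ty, tz, ax, ay, az], ...]. A call has 1 to 8 rows; each row shifts and turns the commanded pose from where the row before left it, along the tool's axes as they then stand; what a row does not reach is not made up. A row lasts 1/8 s, in which the tool goes at most 62.5 mm and 10.7 degrees, less where a joint would pass 70% of its speed; a pose out of reach is approached as far as the arm can. A call is refused whole if a number of a shift passes 6.25 or a number of a turn 0.188, either way. A call with a gripper value outside its range is refused whole. The fingers move at their own pace and stop on an object; the grip force is fixed at half the most. Time passes only in rows, so rows that do not move let the fingers close. It gives the time, the measured TCP pose, the force, the opening and the grip force at its end, in the units of the state.
- observe(): the state, without advancing time (a new reading comes with each control period).
- snapshot(name): name is "side" or "top" or "wrist"; returns a dict with "image" (420x560x3 uint8, red, green, blue), "depth" (420x560 float32, m along the optical axis (not along the pixel's ray), 0 where there is no reading), "fx", "fy", "cx", "cy" (pixels), "rvec" (rotation vector, rad) and "tvec" (3), from world to camera coordinates, as OpenCV has them. Camera axes: x right, y down, z forward; pixel columns grow to the right and rows downward; lengths in m; the calibration is good to about 2 mm. A picture is of the moment at which its call begins.
- sign_off(): hands the job in; it is judged then, once.
The state is a dict: "t": time; "joint_positions": joint angles; "qd": joint speeds; "effort": joint torques, N m; "eef_pos": TCP position; "tcp_rot": TCP orientation; "ft_force": force on the tool from outside, world axes, zero at the start; "torque": the same for the moment, N m; "width": opening from 0.0 (shut) to 1.0 (fully open); "gripper_force": force on a finger pad.
Only numpy, scipy, OpenCV 4.12 (cv2) and the standard library are available. Lean on these libraries where they do the work, as an engineer would, in place of code of your own. Each camera call takes 0.05 s, during which the arm holds its last target. There are 200 camera calls.

### The job

Hang the blue glue-stick holder on the stand, with both holes of its flange fully down over the two pins and the sleeves facing the robot. With the holder hung, swing the red keeper arm all the way in over it so that it cannot lift off, then slide every glue stick from the brown tray fully home, cap up, into a sleeve of its own (any sleeve). Leave the loose label roll beside the holder and the sticky notes where they are.

Things in the scene. Friction and masses are not known exactly. Their poses are not given: they have to be found in the camera images.
- pin_left (a point): foot of the left of two identical upright steel pins on the aluminium rail of the fixed stand: on the pin's axis at the rail's top face, 92 mm above the table. Pin: 8 mm diameter, 22 mm tall, the top 7 mm tapered to a 3.6 mm tip. Axes are the stand's: x to its back, y to its left, z up. The rail is 24 mm deep (x)
- pin_right (a point): foot of the right pin, 120 mm along the stand's -y from pin_left; same meaning. A black rest bar (10 mm thick, along y, its centre 32.5 mm in front (-x) of the pin line and 41 mm above the table) carries the lower back of the hung holder, which leans forward by up to 0.05 rad
- keeper (a joint): hinge of the red keeper arm on its upright post at the stand's right end, rad: 0 = fully swung in (at its stop, pointing along the stand's +y above the rail and the right pin), growing to 2.3 as it swings out over the front (counter-clockwise from above); friction holds it where it is left (0.04 N m)
- keeper_knob (a point): middle of the gripping height of the black upright knob on the keeper arm: cylinder 14 mm diameter, 40 mm tall, from 22 mm below this point to 18 mm above it; 62 mm from the hinge axis. The arm below it is 8 mm thick (22 to 30 mm below this point), its underside 25 mm above the rail
- keeper_hinge (a point): point on the vertical hinge axis of the keeper at the height of keeper_knob; 112 mm along the stand's -y from the middle between the pins
- holder_tab (a point): grip point on the orange upright tab of the loose blue holder, 92 mm above the holder's underside and 31 mm above its flange. Axes are the holder's: x to its back (flange side), y to its left, z up. The tab is 12 mm thick (x), 26 mm wide (y) and rises to 19 mm above this point
- holder: the loose blue glue-stick holder, 0.2 kg: a block 37 mm deep (x), 184 mm wide (y), 56 mm high with four square sleeves open at the top, and a 5 mm thick, 180 mm wide flange at the top of its back that reaches 70 mm behind the block's middle. Origin at the centre of the block's underside; axes as holder_tab
- hole_left (a point): centre of the left flange hole at the flange's underside: in the holder's frame 56 mm behind (x), 60 mm left (+y) and 36 mm below holder_tab. Hole diameter 11 mm, straight through the 5 mm flange
- hole_right (a point): the same for the right hole, 60 mm to the right (-y)
- sleeve_0 (a point): on the axis of the outer left sleeve of the holder, 3 mm below its mouth; it is where the middle of a glue stick is when it is fully home. The sleeve is 29x29 mm inside, its floor 49 mm below this point; axes as holder_tab
- sleeve_1 (a point): on the axis of the inner left sleeve of the holder, 3 mm below its mouth; it is where the middle of a glue stick is when it is fully home. The sleeve is 29x29 mm inside, its floor 49 mm below this point; axes as holder_tab
- sleeve_2 (a point): on the axis of the inner right sleeve of the holder, 3 mm below its mouth; it is where the middle of a glue stick is when it is fully home. The sleeve is 29x29 mm inside, its floor 49 mm below this point; axes as holder_tab
- sleeve_3 (a point): on the axis of the outer right sleeve of the holder, 3 mm below its mouth; it is where the middle of a glue stick is when it is fully home. The sleeve is 29x29 mm inside, its floor 49 mm below this point; axes as holder_tab
- glue_0_mid (a point): centre (half-way up, 49 mm above its foot) of an upright glue stick, 98 mm tall: white body 25 mm diameter, red cap 27 mm diameter on its top 28 mm; 0.03 kg; z is its axis, toward the cap. None if this stick is absent in this start
- glue_1_mid (a point): the same for another, identical glue stick; None if absent
- glue_2_mid (a point): the same for another, identical glue stick; None if absent
- glue_3_mid (a point): the same for another, identical glue stick; None if absent
- refill_tray_mid (a point): centre (28 mm above the table) of the loose brown refill tray, 114x114x56 mm, 0.5 kg, with four square cells 29x29 mm, their floors 6 mm above its underside and their centres 28 mm either side of the middle in its x and y; the glue sticks stand in cells at the start. Axes are the tray's, z up
- label_roll_a: bystander: roll of blank white labels, 100x102x50 mm, axis upright; origin on its underside
- sticky_pad: bystander: yellow sticky-note block 76x76x31 mm; origin at the centre of its underside
There are look-alikes about, which are no part of the job. Leave any purple look-alike of the part that bears glue_0_mid alone.

How it is judged:
By the outcome, as a careful person would: the job done as asked, in the order asked, and still so for the second after the job is handed in, with the robot touching nothing.
Of glue_0, glue_1, glue_2, glue_3 only 2 to 4 are there at a start; the rules pass over those that are not, and their reading is None.
At some moment in a run one of holder, refill_tray may be knocked a few centimetres aside while the robot is not near it.
It also fails if it takes over 210 s, if anything falls off the work surface, if the arm or the gripper's body presses on something with over 40 N, if the wrist force passes 120 N, or if a joint passes its speed limit or range.

## Working session

There is one attempt and no reset: what is moved stays moved. The work goes in short steps, Python scripts to look and compute and a shell command to move; the robot and the scene stay as the last step left them, time stands still between calls to the robot, and variables do not carry over. Pictures are saved under pics/ and viewed, at most 14 in all, crops included, and the job is handed in when it is done.

```bash
mkdir -p pics; ls; cat > h.py <<'E'
import numpy as np, cv2
from bench import observe, snapshot, grasp_offset
from scipy.spatial.transform import Rotation as R
def snap(n,save=None):
    s=snapshot(n); s['R']=cv2.Rodrigues(np.array(s['rvec'],float))[0]; s['t']=np.array(s['tvec'],float).ravel()
    if save: cv2.imwrite('pics/'+save+'.png',s['image'][:,:,::-1])
    np.savez('/tmp/last_%s.npz'%n,**s); return s
def cast(s,u,v,z):   # pixel -> world point on plane z
    d=s['R'].T@np.array([(u-s['cx'])/s['fx'],(v-s['cy'])/s['fy'],1.]); c=-s['R'].T@s['t']
    return c+d*(z-c[2])/d[2]
def deproj(s):       # depth -> world points HxWx3
    v,u=np.mgrid[:420,:560]; d=s['depth']
    P=np.stack([(u-s['cx'])/s['fx']*d,(v-s['cy'])/s['fy']*d,d],-1)
    return (P-s['t'])@s['R']
def proj(s,p):
    q=s['R']@np.array(p)+s['t']; return s['fx']*q[0]/q[2]+s['cx'], s['fy']*q[1]/q[2]+s['cy']
def st():
    o=observe(); print('t',round(o['t'],2),'p',np.round(o['eef_pos'],4),'R',np.round(R.from_quat(o['tcp_rot']).as_matrix(),3).tolist(),'F',np.round(o['ft_force'],1),'w',round(o['width'],3),'gf',o['gripper_force'],'q',np.round(o['joint_positions'],2)); return o
E
python3 - <<'E'
from h import *
st(); print(grasp_offset)
for n in ('top','side','wrist'):
    s=snap(n,n+'0'); print(n,-s['R'].T@s['t'],s['fx'])
E
```

```text
pics
t 0.0 p [0.2403 0.5218 0.2378] R [[-0.908, 0.418, -0.001], [0.418, 0.908, -0.001], [0.0, -0.002, -1.0]] F [0.1 0.2 0.3] w 1.003 gf 0.0 q [ 0.93  0.18  1.61 -0.    1.35 -0.21]
0.0187
top [-0.02124115 -0.12034985  1.47841871] 445.5368837798523
side [-0.74821172 -0.20518713  1.08178368] 519.8268249694838
wrist [0.1707574  0.55368288 0.38339757] 338.20555421493424
```

View pics/top0.png

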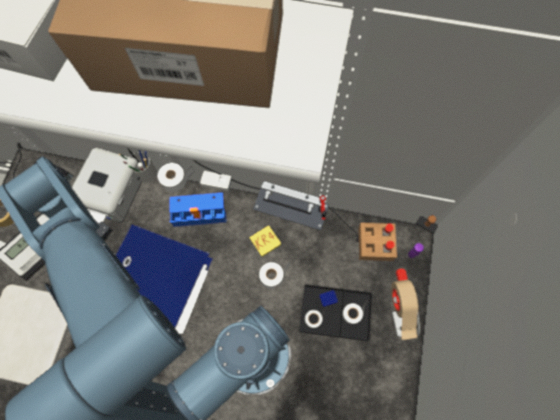

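View pics/side0.png

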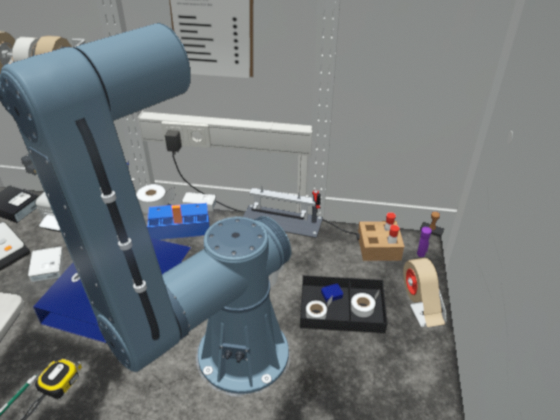

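The top view shows the holder at (197,208), the stand at (290,203) with the keeper at (322,205), and the tray at (379,240) holding two red caps at (388,228) and (390,245). The purple look-alike is at (417,250). Next I'll measure.

```bash
python3 - <<'E'
from h import *
T=dict(np.load('/tmp/last_top.npz')); S=dict(np.load('/tmp/last_side.npz'))
for n,s,box in (('top',T,(150,140,440,290)),('side',S,(130,170,450,270))):
    P=deproj(s); hsv=cv2.cvtColor(s['image'],cv2.COLOR_RGB2HSV); H,Sa,V=[hsv[...,i].astype(int) for i in range(3)]
    M={'blue':(H>100)&(H<120)&(Sa>150)&(V>100),'orange':(H>5)&(H<16)&(Sa>190)&(V>150),'red':((H<4)|(H>174))&(Sa>170)&(V>120),'brown':(H>8)&(H<20)&(Sa>80)&(Sa<190)&(V>90),'purple':(H>130)&(H<155)&(Sa>100)}
    for k,m in M.items():
        m=m.copy();b=np.zeros_like(m);b[box[1]:box[3],box[0]:box[2]]=1;m&=b.astype(bool)
        nl,L,stt,c=cv2.connectedComponentsWithStats(m.astype(np.uint8))
        for i in range(1,nl):
            if stt[i,4]<12: continue
            q=P[(L==i)&(s['depth']>0)]
            print(n,k,np.round(c[i]),stt[i,4],'med',np.round(np.median(q,0),3),'z98',np.round(np.percentile(q[:,2],98),3))
    cr=s['image'][box[1]:box[3],box[0]:box[2]]
    for (u,v) in ([(265,240),(171,174),(290,190),(290,210),(270,272),(333,313),(250,140)] if n=='top' else [(222,130),(278,205),(275,225)]): print((u,v),np.round(P[v,u],3))
for n,box in(('top',(150,150,350,290)),):
    s=T; cv2.imwrite('pics/c1.png',cv2.resize(s['image'][box[1]:box[3],box[0]:box[2],::-1],None,fx=4,fy=4,interpolation=2))
E
```

```text
top blue [197. 207.] 1176 med [0.427 0.289 0.059] z98 0.066
top blue [156. 243.] 23 med [0.272 0.383 0.071] z98 0.076
top blue [168. 269.] 954 med [0.196 0.319 0.073] z98 0.079
top blue [208. 261.] 23 med [0.26  0.214 0.002] z98 0.074
top red [322. 205.] 30 med [ 0.489 -0.126  0.126] z98 0.13
top red [388. 228.] 44 med [ 0.464 -0.349  0.104] z98 0.11
top red [389. 245.] 40 med [ 0.408 -0.359  0.104] z98 0.111
top red [401. 274.] 96 med [ 0.343 -0.423  0.026] z98 0.033
top brown [193. 209.] 12 med [0.398 0.286 0.11 ] z98 0.117
top brown [432. 219.] 53 med [ 0.536 -0.491  0.072] z98 0.08
top brown [375. 241.] 1130 med [ 0.43  -0.318  0.055] z98 0.063
top brown [403. 285.] 173 med [ 0.29  -0.417  0.1  ] z98 0.113
top purple [416. 250.] 124 med [ 0.417 -0.449  0.091] z98 0.103
(265, 240) [0.366 0.041 0.022]
(171, 174) [0.54  0.428 0.014]
(290, 190) [ 0.535 -0.011  0.091]
(290, 210) [ 0.495 -0.019  0.006]
(270, 272) [0.266 0.002 0.006]
(333, 313) [ 0.176 -0.227  0.006]
(250, 140) [0.302 0.009 0.85 ]
side blue [180. 220.] 1360 med [0.406 0.272 0.054] z98 0.065
side blue [168. 253.] 706 med [0.242 0.259 0.074] z98 0.078
side red [315. 196.] 17 med [ 0.501 -0.12   0.125] z98 0.155
side red [390. 218.] 61 med [ 0.459 -0.347  0.101] z98 0.107
side red [394. 230.] 66 med [ 0.404 -0.357  0.101] z98 0.108
side brown [176. 212.] 90 med [0.395 0.286 0.088] z98 0.115
side brown [434. 219.] 94 med [ 0.533 -0.487  0.063] z98 0.075
side brown [378. 242.] 1333 med [ 0.398 -0.317  0.052] z98 0.061
side brown [395. 223.] 12 med [ 0.489 -0.368  0.057] z98 0.084
side purple [424. 241.] 261 med [ 0.415 -0.448  0.058] z98 0.1
(222, 130) [0.607 0.186 0.261]
(278, 205) [ 0.646  0.017 -0.044]
(275, 225) [ 0.068 -0.069  0.368]
```

View pics/c1.png

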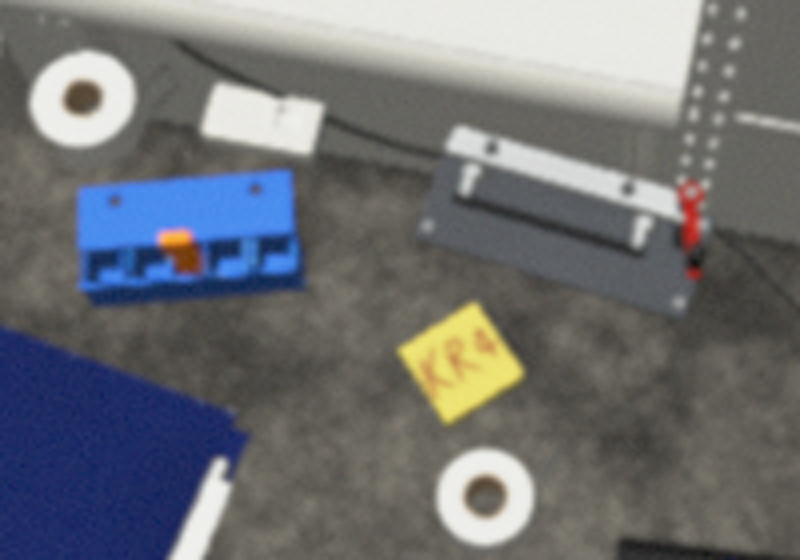

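The crop shows the flange holes at crop (115,200) and (256,188), the tab at (182,250), the pin tips at (491,148) and (628,188), and the keeper swung out to the front at (692,235). Next I'll check for overhead obstacles and cast the pins and tab.

```bash
python3 - <<'E'
from h import *
T=dict(np.load('/tmp/last_top.npz')); S=dict(np.load('/tmp/last_side.npz'))
W=dict(np.load('/tmp/last_wrist.npz'))
for n,s in(('top',T),('side',S)):
    P=deproj(s); 
    print(n)
    for v in (range(20,200,20) if n=='top' else range(60,200,15)): print(v,[tuple(np.round(P[v,u],2)) for u in (150,220,290,360)])
c=lambda u,v,z: np.round(cast(T,150+u/4,150+v/4,z),4)
a,b=c(491,146,.114),c(628,187,.114); print('pins',a,b,np.linalg.norm(a-b)); 
y=(a-b)/np.linalg.norm(a-b); print('stand yaw',np.arctan2(-y[0],y[1]))
a,b=c(115,200,.061),c(256,188,.061); print('holes',a,b,np.linalg.norm(a-b)); y=(a-b); print('holder yaw',np.arctan2(-y[0],y[1]))
print('wrist cam axis', W['R'][2], 'xaxis',W['R'][0])
E
```

```text
top
20 [(np.float64(0.38), np.float64(0.16), np.float64(0.99)), (np.float64(0.4), np.float64(0.06), np.float64(0.99)), (np.float64(0.55), np.float64(-0.01), np.float64(0.85)), (np.float64(0.6), np.float64(-0.13), np.float64(0.82))]
40 [(np.float64(0.35), np.float64(0.15), np.float64(0.99)), (np.float64(0.37), np.float64(0.05), np.float64(0.99)), (np.float64(0.51), np.float64(-0.01), np.float64(0.85)), (np.float64(0.61), np.float64(-0.14), np.float64(0.76))]
60 [(np.float64(0.35), np.float64(0.16), np.float64(0.95)), (np.float64(0.36), np.float64(0.06), np.float64(0.96)), (np.float64(0.47), np.float64(-0.02), np.float64(0.85)), (np.float64(0.61), np.float64(-0.14), np.float64(0.71))]
80 [(np.float64(0.35), np.float64(0.17), np.float64(0.9)), (np.float64(0.36), np.float64(0.06), np.float64(0.92)), (np.float64(0.42), np.float64(-0.03), np.float64(0.85)), (np.float64(0.64), np.float64(-0.16), np.float64(0.59))]
100 [(np.float64(0.34), np.float64(0.19), np.float64(0.85)), (np.float64(0.36), np.float64(0.07), np.float64(0.86)), (np.float64(0.39), np.float64(-0.04), np.float64(0.85)), (np.f
[... 2882 characters left out ...]
loat64(0.64), np.float64(0.22), np.float64(0.04)), (np.float64(0.64), np.float64(-0.02), np.float64(0.07)), (np.float64(0.65), np.float64(-0.25), np.float64(0.09))]
195 [(np.float64(0.54), np.float64(0.43), np.float64(0.03)), (np.float64(0.64), np.float64(0.22), np.float64(-0.02)), (np.float64(0.53), np.float64(-0.04), np.float64(0.1)), (np.float64(0.64), np.float64(-0.26), np.float64(0.04))]
pins [0.5262 0.0459 0.114 ] [ 0.5133 -0.0722  0.114 ] 0.11880244105236223
stand yaw -0.10879814170198486
holes [0.4342 0.3559 0.061 ] [0.4691 0.2408 0.061 ] 0.12027476875887147
holder yaw 0.29440334961998965
wrist cam axis [ 0.26622396 -0.12484094 -0.95579263] xaxis [ 0.41920896  0.90788796 -0.0018185 ]
```

```bash
cat >> h.py <<'E'
def go(p,th=None,n=8,wait=None):
    """print total and n equal rows to bring TCP to p with tool y at world angle th (deg), tool down"""
    o=observe(); R0=R.from_quat(o['tcp_rot']); p0=np.array(o['eef_pos']); p=np.array(p,float)
    if th is None: y=R0.as_matrix()[:,1]; th=np.degrees(np.arctan2(y[1],y[0]))
    th=np.radians(th); y=np.array([np.cos(th),np.sin(th),0]); z=np.array([0,0,-1.]); R1=R.from_matrix(np.stack([np.cross(y,z),y,z],1))
    rv=(R0.inv()*R1).as_rotvec(); d=p-p0
    print('from',np.round(p0,4),'to',np.round(p,4),'rotvec',np.round(rv,3))
    for i in range(n):
        Ri=R0*R.from_rotvec(rv*i/n); print(np.round(Ri.inv().apply(d/n)*100,2).tolist(), np.round(rv/n,3).tolist())
E
python3 - <<'E'
from h import *
go([0.38,0.285,0.25],106.9,8)
E
```

```text
from [0.2404 0.5219 0.238 ] to [0.38  0.285 0.25 ] rotvec [-0.001 -0.001 -0.727]
[-2.82, -1.96, -0.15] [-0.0, -0.0, -0.091]
[-2.64, -2.21, -0.15] [-0.0, -0.0, -0.091]
[-2.42, -2.44, -0.15] [-0.0, -0.0, -0.091]
[-2.19, -2.65, -0.15] [-0.0, -0.0, -0.091]
[-1.94, -2.84, -0.15] [-0.0, -0.0, -0.091]
[-1.68, -3.0, -0.15] [-0.0, -0.0, -0.091]
[-1.4, -3.14, -0.15] [-0.0, -0.0, -0.091]
[-1.11, -3.25, -0.15] [-0.0, -0.0, -0.091]
```

```bash
python3 -m crank '[[8.8,-2.8,-2,-0.2,0,0,-0.09],[8.8,-2.6,-2.2,-0.2,0,0,-0.09],[8.8,-2.4,-2.4,-0.2,0,0,-0.09],[8.8,-2.2,-2.6,-0.1,0,0,-0.09],[8.8,-1.9,-2.8,-0.1,0,0,-0.09],[8.8,-1.7,-3,-0.1,0,0,-0.09],[8.8,-1.4,-3.1,-0.1,0,0,-0.09],[8.8,-1.1,-3.2,-0.1,0,0,-0.09]]'; python3 -m crank '[[8.8,0,0,0,0,0,0],[8.8,0,0,0,0,0,0]]'
python3 - <<'E'
from h import *
st(); snap('wrist','w1')
E
```

```text
t: 1.15
eef_pos: [0.3787, 0.2859, 0.2496]
tcp_rot: [-0.145, 0.989, -0.0, -0.0]
ft_force: [-0.4, -0.1, 0.7]
width: 0.996
gripper_force: 0.0
t: 1.4
eef_pos: [0.3781, 0.2873, 0.2496]
tcp_rot: [-0.143, 0.99, 0.0, -0.0]
ft_force: [-0.6, 0.1, -1.0]
width: 0.999
gripper_force: 0.0
t 1.4 p [0.3781 0.2873 0.2496] R [[-0.959, -0.283, -0.001], [-0.283, 0.959, 0.0], [0.0, 0.0, -1.0]] F [-0.6  0.1 -1. ] w 0.999 gf 0.0 q [ 0.4  -0.06  1.84  0.    1.36 -1.46]
```

View pics/w1.png

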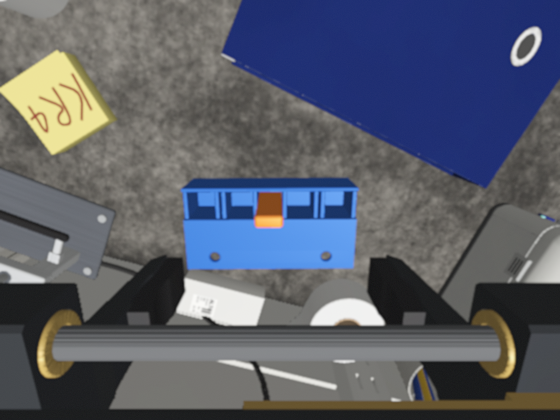

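The wrist view shows the holder head-on. Its flange holes are at (215,256) and (326,255) and the orange tab top at (269,223).

```bash
cat >> h.py <<'E'
def blob(s,m,amin=8):
    nl,L,stt,c=cv2.connectedComponentsWithStats(m.astype(np.uint8)); return [(stt[i,4],c[i],L==i) for i in np.argsort(-stt[:,4]) if i>0 and stt[i,4]>=amin]
def hsv(s):
    h=cv2.cvtColor(s['image'],cv2.COLOR_RGB2HSV).astype(int); return h[...,0],h[...,1],h[...,2]
E
python3 - <<'E'
from h import *
s=dict(np.load('/tmp/last_wrist.npz')); P=deproj(s); H,S,V=hsv(s)
fl=(H>100)&(H<120)&(S>120)&(V>150); 
o=(H<18)&(S>180)&(V>200); a,c,m=blob(s,o)[0]; q=P[m]; z=np.median(q[:,2]); print('tab top',a,c,'z',z,'cast',cast(s,*c,z),'depth med',np.median(q,0), q.min(0),q.max(0))
# holes: dark blobs inside flange box
g=s['image'].astype(int).sum(2); rg=np.zeros_like(o); rg[238:268,190:350]=1
for a,c,m in blob(s,rg&(V<120)): print('hole',a,c,cast(s,*c,.061))
print('flange z',np.median(P[245,230:310,2]),'block underside ref table',np.median(P[150,150:250,2]))
hs=[cast(s,*c,.061) for a,c,m in blob(s,rg&(V<120))[:2]]
E
```

```text
tab top 24 [268.5 216. ] z 0.10895360394715844 cast [0.39411927 0.28510605 0.1089536 ] depth med [0.39421444 0.28512653 0.1089536 ] [0.39113206 0.27529819 0.10838875] [0.39690048 0.29486701 0.1102645 ]
hole 42 [214.47619048 256.23809524] [0.46921851 0.24512187 0.061     ]
hole 24 [326.16666667 255.54166667] [0.43455858 0.36019431 0.061     ]
flange z 0.06046973215642772 block underside ref table -0.00039451338049367117
```

```bash
python3 - <<'E'
from h import *
go([0.398,0.2865,0.0735],106.8,5)
E
```

```text
from [0.3779 0.2876 0.2496] to [0.398  0.2865 0.0735] rotvec [ 0.    -0.    -0.006]
[-0.38, -0.14, 3.52] [0.0, -0.0, -0.001]
[-0.38, -0.14, 3.52] [0.0, -0.0, -0.001]
[-0.38, -0.14, 3.52] [0.0, -0.0, -0.001]
[-0.38, -0.14, 3.52] [0.0, -0.0, -0.001]
[-0.38, -0.14, 3.52] [0.0, -0.0, -0.001]
```

```bash
python3 -m crank '[[8.8,-0.8,-0.3,2,0,0,-0.006],[8.8,-0.8,-0.3,3.6,0,0,0],[8.8,-0.4,-0.1,4,0,0,0],[8.8,0,0,4,0,0,0],[8.8,0,0,3,0,0,0],[8.8,0,0,1,0,0,0],[8.8,0,0,0,0,0,0],[8.8,0,0,0,0,0,0]]'
python3 - <<'E'
from h import *
st()
E
python3 -m crank '[[4,0,0,0,0,0,0],[2,0,0,0,0,0,0],[0,0,0,0,0,0,0],[0,0,0,0,0,0,0],[0,0,0,0,0,0,0],[0,0,0,0,0,0,0]]'
```

```text
t: 2.45
eef_pos: [0.4005, 0.2868, 0.075]
tcp_rot: [-0.147, 0.989, 0.0, 0.001]
ft_force: [-0.5, -0.7, 1.3]
width: 0.998
gripper_force: 0.0
t 2.45 p [0.4005 0.2868 0.075 ] R [[-0.957, -0.29, 0.002], [-0.29, 0.957, 0.001], [-0.002, 0.0, -1.0]] F [-0.5 -0.7  1.3] w 0.998 gf 0.0 q [ 0.38  0.22  1.94  0.    0.99 -1.49]
t: 3.2
eef_pos: [0.3996, 0.286, 0.0737]
tcp_rot: [-0.147, 0.989, -0.0, -0.0]
ft_force: [-0.1, -0.2, -0.0]
width: 0.34
gripper_force: 0.0
```

```bash
python3 -m crank '[[0,0,0,0,0,0,0],[0,0,0,0,0,0,0],[0,0,0,0,0,0,0],[0,0,0,0,0,0,0]]'; python3 -m crank '[[0,0,0,-1,0,0,0],[0,0,0,-2,0,0,0],[0,0,0,-3,0,0,0],[0,0,0,-3,0,0,0],[0,0,0,-1,0,0,0],[0,0,0,0,0,0,0]]'; python3 - <<'E'
from h import *
o=st(); print(o['torque'])
# target: stand mid -56mm
go([0.464-0.03,-0.007+0.12,0.17],83.8,8)
E
```

```text
t: 3.7
eef_pos: [0.3995, 0.286, 0.0737]
tcp_rot: [-0.147, 0.989, 0.0, -0.0]
ft_force: [0.8, 0.3, -0.1]
width: 0.291
gripper_force: 30.0
t: 4.45
eef_pos: [0.3998, 0.2861, 0.1741]
tcp_rot: [-0.147, 0.989, 0.0, 0.001]
ft_force: [-0.1, -0.5, -3.2]
width: 0.293
gripper_force: 30.0
t 4.45 p [0.3998 0.2861 0.1741] R [[-0.957, -0.29, 0.001], [-0.29, 0.957, 0.0], [-0.001, 0.0, -1.0]] F [-0.1 -0.5 -3.2] w 0.293 gf 30.000002989545465 q [ 0.38  0.06  1.88 -0.    1.2  -1.49]
[ 0.06823767 -0.0103444   0.0732363 ]
from [0.3998 0.2861 0.1741] to [0.434 0.113 0.17 ] rotvec [0.    0.001 0.402]
[0.22, -2.19, 0.05] [0.0, 0.0, 0.05]
[0.11, -2.2, 0.05] [0.0, 0.0, 0.05]
[-0.0, -2.21, 0.05] [0.0, 0.0, 0.05]
[-0.11, -2.2, 0.05] [0.0, 0.0, 0.05]
[-0.22, -2.19, 0.05] [0.0, 0.0, 0.05]
[-0.33, -2.18, 0.05] [0.0, 0.0, 0.05]
[-0.44, -2.16, 0.05] [0.0, 0.0, 0.05]
[-0.55, -2.14, 0.05] [0.0, 0.0, 0.05]
```

```bash
python3 -m crank '[[0,0,0,-1.5,0,0,0.05],[0,-1,-0.8,-1.5,0,0,0.05],[0,-1,-0.8,-1.5,0,0,0.05],[0,-1.2,-0.8,-1.5,0,0,0.05],[0,-1.2,-0.8,-0.6,0,0,0.05],[0,-1,-0.8,0,0,0,0.05],[0,-0.6,-0.6,0,0,0,0.05],[0,-0.6,-0.5,0,0,0,0.05]]'; python3 -m crank '[[0,0,0,0,0,0,0],[0,0,0,0,0,0,0],[0,0,0,0,0,0,0]]'
python3 - <<'E'
from h import *
st(); s=snap('wrist','w2'); print(proj(s,[.526,.046,.114]),proj(s,[.526,.046,.092]))
E
```

```text
t: 5.45
eef_pos: [0.4703, 0.2423, 0.239]
tcp_rot: [0.055, 0.999, -0.0, -0.001]
ft_force: [-0.4, 0.7, -2.3]
width: 0.291
gripper_force: 30.0
t: 5.82
eef_pos: [0.4701, 0.2431, 0.2397]
tcp_rot: [0.053, 0.999, 0.0, -0.0]
ft_force: [0.1, 0.2, -3.0]
width: 0.291
gripper_force: 30.0
t 5.83 p [0.4701 0.2431 0.2397] R [[-0.994, 0.105, -0.0], [0.105, 0.994, 0.0], [0.0, 0.0, -1.0]] F [ 0.1  0.2 -3. ] w 0.291 gf 29.999832222238183 q [ 0.25  0.08  1.72  0.    1.34 -1.21]
(np.float64(65.02894053267852), np.float64(286.2127677278944)) (np.float64(78.66563130219899), np.float64(274.7023343868175))
```

View pics/w2.png

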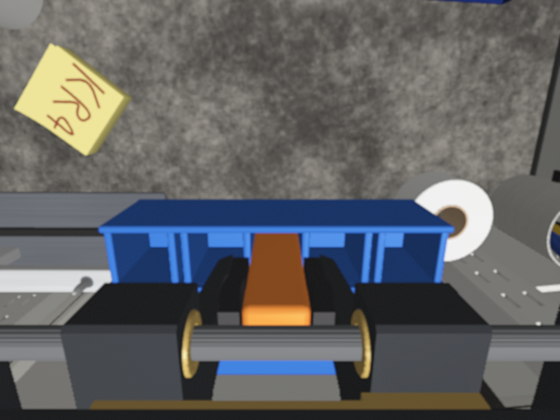

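The pin shows at about (80,287), partly near the gripper block. I'll move right for the second pin and view both crops enlarged together.

```bash
cp /tmp/last_wrist.npz /tmp/wA.npz; python3 -m crank '[[0,0,-1.5,0,0,0,0],[0,0,-2.5,0,0,0,0],[0,0,-3,0,0,0,0],[0,0,-3,0,0,0,0],[0,0,-1.5,0,0,0,0],[0,0,-0.5,0,0,0,0],[0,0,0,0,0,0,0],[0,0,0,0,0,0,0]]'
python3 - <<'E'
from h import *
st(); s=snap('wrist','w3'); print(proj(s,[.5133,-.0722,.114]),proj(s,[.5133,-.0722,.092]))
a=cv2.imread('pics/w2.png')[255:320,20:120]; b=cv2.imread('pics/w3.png')[170:320,0:120]
f=lambda x,k: cv2.resize(x,None,fx=k,fy=k,interpolation=cv2.INTER_CUBIC)
A=f(a,4);B=f(b,4); o=np.zeros((600,880,3),np.uint8); o=np.zeros((600,800,3),np.uint8)
A=f(a[:, :80],4); o[:A.shape[0],:320]=A; o[:600,320:800]=B; cv2.imwrite('pics/c3.png',o)
E
```

```text
t: 6.88
eef_pos: [0.4577, 0.1241, 0.2397]
tcp_rot: [0.052, 0.999, 0.0, 0.0]
ft_force: [-0.4, -0.7, -2.6]
width: 0.29
gripper_force: 30.0
t 6.88 p [0.4577 0.1241 0.2397] R [[-0.994, 0.105, 0.0], [0.105, 0.994, 0.0], [-0.0, 0.0, -1.0]] F [-0.4 -0.7 -2.6] w 0.29 gf 30.00011147931218 q [ 0.01 -0.05  1.85  0.    1.34 -1.45]
(np.float64(65.7036352021612), np.float64(285.78128587431917)) (np.float64(79.29796695484552), np.float64(274.2914699275353))
```

View pics/c3.png

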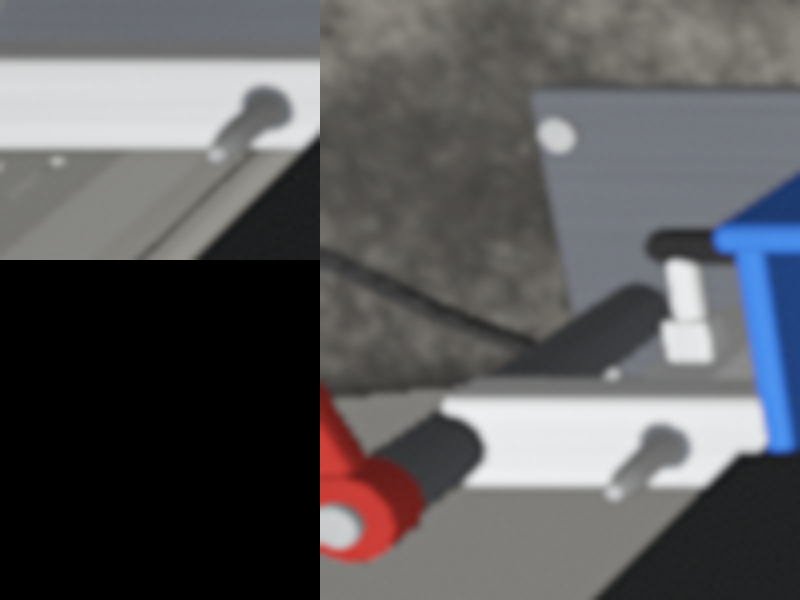

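Left pin tip is at px (74,294) with its foot at (87,281). Right pin tip is at (74,293) with its foot at (86,281). The keeper hinge shows at the lower left of the crop.

```bash
python3 - <<'E'
from h import *
A=dict(np.load('/tmp/wA.npz')); B=dict(np.load('/tmp/last_wrist.npz'))
def ax(s,tip,foot,g=None):
    print('tip',cast(s,*tip,.114),'foot',cast(s,*foot,.092), 'depth rail', np.round(deproj(s)[276,70:85:7,2],4)); return (cast(s,*tip,.114)+cast(s,*foot,.092))[:2]/2
l=ax(A,(74,294),(86.7,281.2)); r=ax(B,(73.7,293),(86.2,281.2)); d=l-r
print(l,r,np.linalg.norm(d),'yaw',np.arctan2(-d[0],d[1]))
m=(l+r)/2; yaw=np.arctan2(-d[0],d[1]); print('mid',m,'tab tgt',m-.056*np.array([np.cos(yaw),np.sin(yaw)]), 90+np.degrees(yaw))
# holder in hand: tab & flange geometry in wrist
H,S,V=hsv(B)
P=deproj(B); m=(H>100)&(H<120)&(S>120)&(V>60); m[:150]=0
print('block front top edge pts', [np.round(P[v,u],3).tolist() for v,u in((230,150),(230,250),(230,350),(230,420))])
E
```

```text
tip [0.53457968 0.05180804 0.114     ] foot [0.53363187 0.0518074  0.092     ] depth rail [0.0922 0.0914 0.0929]
tip [ 0.52121234 -0.06710557  0.114     ] foot [ 0.5212444  -0.06760088  0.092     ] depth rail [0.0913 0.0921 0.0921]
[0.53410578 0.05180772] [ 0.52122837 -0.06735323] 0.11985474069505944 yaw -0.1076496053521618
mid [ 0.52766707 -0.00777275] tab tgt [ 0.47199124 -0.00175601] 83.83213194707221
block front top edge pts [[0.434, 0.061, 0.222], [0.439, 0.112, 0.222], [0.445, 0.163, 0.221], [0.449, 0.199, 0.221]]
```

```bash
python3 - <<'E'
from h import *
T=dict(np.load('/tmp/last_top.npz')); H,S,V=hsv(T); b=np.array([.008,.005])
m=((H<5)|(H>172))&(S>150)&(V>90); m[:, :310]=0; m[:,335:]=0; m[:190]=0; m[225:]=0
for a,c,mm in blob(T,m,4): print('red',a,c,cast(T,*c,.121)[:2]+b)
for uv in ((323,214.5),(322,198)): print(uv,cast(T,*uv,.165)[:2]+b,cast(T,*uv,.121)[:2]+b)
hg=np.array([.5277,-.0078])-.112*np.array([.1075,.994]); print('hinge',hg)
go([0.4725,-0.0018,0.2],83.83,6)
E
```

```text
red 33 [322.12121212 205.57575758] [ 0.49822623 -0.12125523]
red 6 [323.  217.5] [ 0.45859008 -0.13122439]
(323, 214.5) [ 0.45301375 -0.12897513] [ 0.46863345 -0.12943158]
(322, 198) [ 0.50668166 -0.11618896] [ 0.52409926 -0.11621707]
hinge [ 0.51566  -0.119128]
from [0.4577 0.1241 0.2397] to [ 0.4725 -0.0018  0.2   ] rotvec [ 0.    -0.     0.003]
[-0.47, -2.06, 0.66] [0.0, -0.0, 0.0]
[-0.47, -2.06, 0.66] [0.0, -0.0, 0.0]
[-0.47, -2.06, 0.66] [0.0, -0.0, 0.0]
[-0.47, -2.06, 0.66] [0.0, -0.0, 0.0]
[-0.47, -2.06, 0.66] [0.0, -0.0, 0.0]
[-0.47, -2.06, 0.66] [0.0, -0.0, 0.0]
```

```bash
python3 -m crank '[[0,-0.5,-1.5,0,0,0,0],[0,-0.5,-2.5,0,0,0,0],[0,-0.5,-3,0,0,0,0],[0,-0.5,-3,0,0,0,0],[0,-0.4,-1.5,0,0,0,0],[0,-0.4,-0.8,0,0,0,0],[0,0,0,2,0,0,0],[0,0,0,2,0,0,0]]'; python3 -m crank '[[0,0,0,2,0,0,0],[0,0,0,2,0,0,0],[0,0,0,1,0,0,0],[0,0,0,0,0,0,0],[0,0,0,0,0,0,0]]'
python3 - <<'E'
from h import *
st(); s=snap('side'); t=snap('top')
f=lambda x,k: cv2.resize(x,None,fx=k,fy=k,interpolation=cv2.INTER_CUBIC)
o=np.zeros((600,800,3),np.uint8); o[:300]=f(s['image'][165:240,180:380,::-1],4); o[300:]=f(t['image'][165:240,200:400,::-1],4); cv2.imwrite('pics/c4.png',o)
go([0.4725,-0.0018,0.1395],83.83,1)
E
```

```text
t: 7.92
eef_pos: [0.4729, -0.0015, 0.1994]
tcp_rot: [0.053, 0.999, 0.0, 0.0]
ft_force: [-0.4, 0.1, -2.6]
width: 0.291
gripper_force: 30.0
t: 8.55
eef_pos: [0.4732, -0.0018, 0.1505]
tcp_rot: [0.053, 0.999, -0.0, 0.001]
ft_force: [-0.6, -0.7, -2.8]
width: 0.288
gripper_force: 30.0
t 8.55 p [ 0.4732 -0.0018  0.1505] R [[-0.994, 0.105, 0.001], [0.105, 0.994, -0.0], [-0.001, -0.0, -1.0]] F [-0.6 -0.7 -2.8] w 0.288 gf 29.999896539375186 q [-0.26  0.05  1.94  0.    1.15 -1.72]
from [ 0.4732 -0.0018  0.1506] to [ 0.4725 -0.0018  0.1395] rotvec [-0.     0.002  0.002]
[0.07, -0.0, 1.11] [-0.0, 0.002, 0.002]
```

View pics/c4.png

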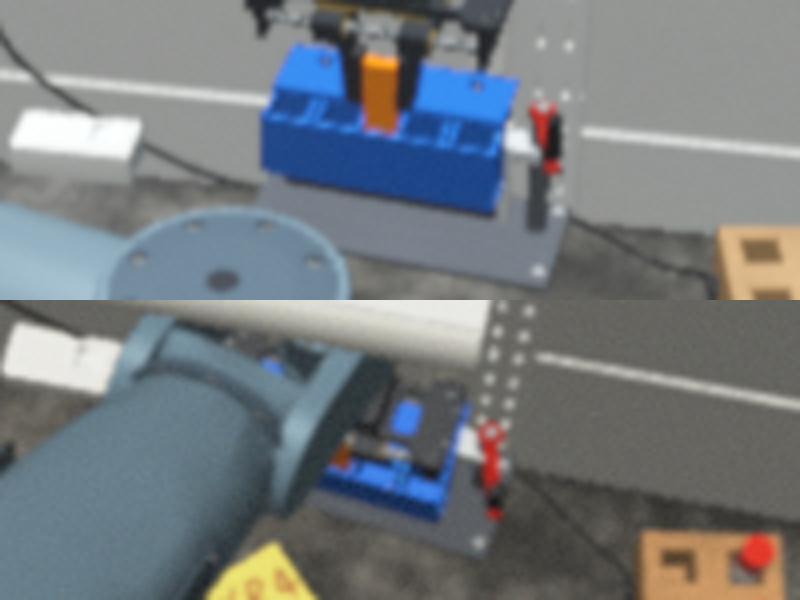

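The holder is hovering over the stand, with its holes at side px (261,180) and (300,186). The keeper is clear on the right. I'll lower gently and watch the force.

```bash
python3 -m crank '[[0,0,0,0.5,0,0,0],[0,0,0,0.5,0,0,0],[0,0,0,0.4,0,0,0],[0,0,0,0.4,0,0,0],[0,0,0,0.3,0,0,0],[0,0,0,0.2,0,0,0],[0,0,0,0,0,0,0]]'; python3 - <<'E'
from h import *
o=st(); print(o['torque'])
E
```

```text
t: 9.52
eef_pos: [0.4725, -0.0017, 0.1266]
tcp_rot: [0.053, 0.999, 0.0, -0.0]
ft_force: [-1.7, 1.0, -1.9]
width: 0.289
gripper_force: 30.0
t 9.53 p [ 0.4725 -0.0017  0.1266] R [[-0.994, 0.106, -0.0], [0.106, 0.994, 0.0], [0.0, -0.0, -1.0]] F [-1.7  1.  -1.9] w 0.289 gf 29.99990084208548 q [-0.26  0.09  1.96 -0.    1.1  -1.72]
[0.0140853  0.03699335 0.03783651]
```

```bash
python3 -m crank '[[0,0,0,0.3,0,0,0],[0,0,0,0.3,0,0,0],[0,0,0,0.3,0,0,0],[0,0,0,0,0,0,0]]'; python3 -m crank '[[0,0,0,0.3,0,0,0],[0,0,0,0.3,0,0,0],[0,0,0,0.1,0,0,0],[0,0,0,0,0,0,0]]';python3 - <<'E'
from h import *
o=st(); print(o['torque'])
E
```

```text
t: 10.02
eef_pos: [0.4723, -0.0017, 0.1174]
tcp_rot: [0.053, 0.999, 0.0, -0.0]
ft_force: [-0.5, 0.6, -2.4]
width: 0.29
gripper_force: 30.0
t: 10.52
eef_pos: [0.4725, -0.0017, 0.1106]
tcp_rot: [0.053, 0.999, 0.0, -0.0]
ft_force: [-0.3, -0.1, -1.0]
width: 0.292
gripper_force: 30.0
t 10.53 p [ 0.4725 -0.0017  0.1106] R [[-0.994, 0.106, -0.0], [0.106, 0.994, 0.0], [0.0, 0.0, -1.0]] F [-0.3 -0.1 -1. ] w 0.292 gf 30.000300323590636 q [-0.26  0.12  1.97  0.    1.06 -1.72]
[-0.01825376  0.12145106 -0.02687445]
```

```bash
python3 -m crank '[[0,0,0,0.1,0,0,0],[0,0,0,0.1,0,0,0],[0,0,0,0,0,0,0]]'; python3 -m crank '[[3.5,0,0,0,0,0,0],[4,0,0,0,0,0,0],[4.5,0,0,0,0,0,0],[6,0,0,0,0,0,0],[6,0,0,0,0,0,0],[6,0,0,-2,0,0,0],[6,0,0,-4,0,0,0],[6,0,0,-4,0,0,0]]'
python3 -m crank '[[6,3,0,-5,0,0,0],[6,4,0,-3,0,0,0],[6,4,0,0,0,0,0],[6,2,0,0,0,0,0],[6,0,0,0,0,0,0]]'
python3 - <<'E'
from h import *
st(); s=snap('wrist','w4')
E
```

```text
t: 10.9
eef_pos: [0.4725, -0.0017, 0.1096]
tcp_rot: [0.053, 0.999, -0.0, -0.0]
ft_force: [-5.6, 1.6, 8.8]
width: 0.291
gripper_force: 30.0
t: 11.9
eef_pos: [0.4722, -0.0017, 0.2095]
tcp_rot: [0.053, 0.999, 0.0, -0.0]
ft_force: [0.4, 0.3, 0.2]
width: 0.68
gripper_force: 0.0
t: 12.52
eef_pos: [0.3428, 0.0121, 0.289]
tcp_rot: [0.053, 0.999, -0.0, 0.001]
ft_force: [-0.2, -0.6, 0.3]
width: 0.677
gripper_force: 0.0
t 12.53 p [0.3428 0.0121 0.289 ] R [[-0.994, 0.106, 0.002], [0.106, 0.994, -0.001], [-0.002, -0.0, -1.0]] F [-0.2 -0.6  0.3] w 0.677 gf 0.0 q [-0.32 -0.44  2.06  0.    1.52 -1.78]
```

View pics/w4.png

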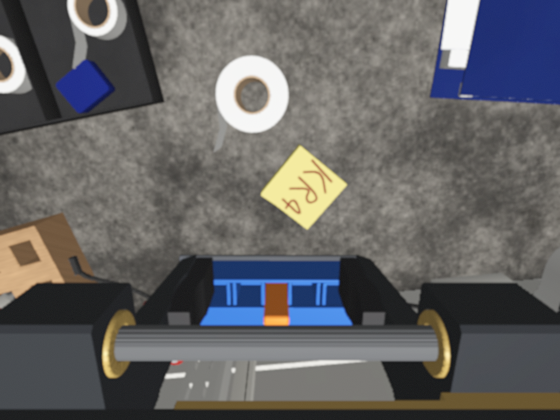

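I backed off the wrong way, so the gripper hides the stand in this view. I'll go above it and look down.

```bash
python3 -m crank '[[6,-2,-0.5,-1,0,0,0],[6,-4,-1,0,0,0,0],[6,-4,-1,0,0,0,0],[6,-4,-1,0,0,0,0],[6,-2,-0.8,0,0,0,0],[6,0,0,0,0,0,0],[6,0,0,0,0,0,0]]'
python3 - <<'E'
from h import *
st(); s=snap('wrist','w5')
E
```

```text
t: 13.45
eef_pos: [0.4976, -0.0474, 0.298]
tcp_rot: [0.053, 0.999, 0.0, -0.001]
ft_force: [-0.3, -1.3, -0.2]
width: 0.685
gripper_force: 0.0
t 13.45 p [ 0.4976 -0.0474  0.298 ] R [[-0.994, 0.106, -0.001], [0.106, 0.994, 0.001], [0.001, 0.0, -1.0]] F [-0.3 -1.3 -0.2] w 0.685 gf 0.0 q [-0.33 -0.04  1.72  0.    1.46 -1.8 ]
```

View pics/w5.png

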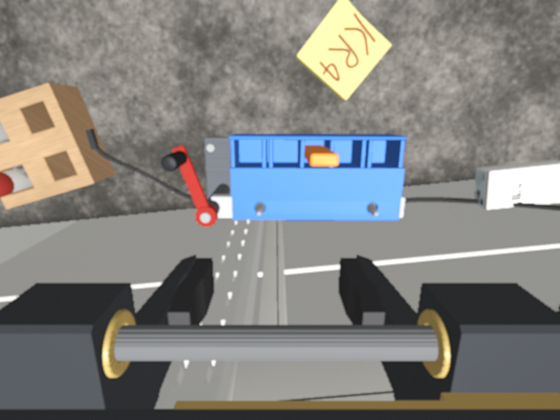

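The holder is hung with both pin tips showing in the holes at (260,208) and (374,208). The keeper hinge is at (205,216) and its knob at about (176,160). Next I'll measure both and check the flange height.

```bash
python3 - <<'E'
from h import *
s=dict(np.load('/tmp/last_wrist.npz')); P=deproj(s); H,S,V=hsv(s)
print('flange z',[np.round(P[v,u],4).tolist() for v,u in((180,240),(180,310),(180,395),(210,300),(210,340))])
k=np.zeros((420,560),bool); k[130:240,150:225]=1
kn=k&(P[...,2]>.155)&(P[...,2]<.175)
for a,c,m in blob(s,kn,10): print('knob top',a,c,np.median(P[m],0),P[m].min(0),P[m].max(0),cast(s,*c,.165))
r=k&((H<5)|(H>172))&(S>150)&(V>90)
for a,c,m in blob(s,r,10):
    q=P[m]; print('red',a,c,np.median(q,0))
    t=q[(q[:,2]>.118)]; print(len(t),np.percentile(t[:,2],[5,50,95]))
hg=np.array([.5277,-.0078])-.112*np.array([.1075,.994]); print('hinge calc',hg, 'hinge seen',cast(s,205,216,.125))
E
```

```text
flange z [[0.4883, -0.0844, 0.0964], [0.4963, -0.0117, 0.0953], [0.5058, 0.0769, 0.095], [0.5277, -0.0249, 0.0957], [0.532, 0.0176, 0.0967]]
knob top 248 [169.375      162.67741935] [ 0.45475869 -0.13184899  0.16395458] [ 0.44842314 -0.13925389  0.15589935] [ 0.46198653 -0.1264965   0.16640616] [ 0.4545324  -0.13146449  0.165     ]
red 915 [195.07759563 187.60983607] [ 0.48645932 -0.1256883   0.12457068]
910 [0.12089261 0.12457421 0.12690691]
hinge calc [ 0.51566  -0.119128] hinge seen [ 0.51496765 -0.12007434  0.125     ]
```

```bash
python3 - <<'E'
from h import *
go([.4546,-.1315,.21],191.2,12)
E
```

```text
from [ 0.4974 -0.0473  0.2984] to [ 0.4546 -0.1315  0.21  ] rotvec [ 1.000e-03 -0.000e+00 -1.872e+00]
[0.28, -0.74, 0.74] [0.0, -0.0, -0.156]
[0.39, -0.68, 0.74] [0.0, -0.0, -0.156]
[0.49, -0.61, 0.74] [0.0, -0.0, -0.156]
[0.58, -0.53, 0.74] [0.0, -0.0, -0.156]
[0.66, -0.43, 0.74] [0.0, -0.0, -0.156]
[0.72, -0.33, 0.74] [0.0, -0.0, -0.156]
[0.76, -0.21, 0.74] [0.0, -0.0, -0.156]
[0.78, -0.09, 0.74] [0.0, -0.0, -0.156]
[0.79, 0.03, 0.74] [0.0, -0.0, -0.156]
[0.77, 0.15, 0.74] [0.0, -0.0, -0.156]
[0.74, 0.27, 0.74] [0.0, -0.0, -0.156]
[0.69, 0.38, 0.74] [0.0, -0.0, -0.156]
```

```bash
python3 -m crank '[[4,0.3,-0.7,0.7,0,0,-0.156],[4,0.4,-0.7,0.7,0,0,-0.156],[4,0.5,-0.6,0.7,0,0,-0.156],[4,0.6,-0.5,0.7,0,0,-0.156],[4,0.7,-0.4,0.7,0,0,-0.156],[4,0.7,-0.3,0.7,0,0,-0.156],[4,0.8,-0.2,0.7,0,0,-0.156],[4,0.8,-0.1,0.7,0,0,-0.156]]'; python3 -m crank '[[4,0.8,0,0.7,0,0,-0.156],[4,0.8,0.1,0.7,0,0,-0.156],[4,0.7,0.3,0.7,0,0,-0.156],[4,0.7,0.4,0.7,0,0,-0.156],[4,0,0,0,0,0,0],[4,0,0,0,0,0,0]]'
python3 - <<'E'
from h import *
st(); go([.4546,-.1315,.131],191.2,1)
E
```

```text
t: 14.5
eef_pos: [0.4728, -0.0912, 0.2427]
tcp_rot: [-0.533, 0.846, -0.005, -0.006]
ft_force: [1.6, 0.2, -0.4]
width: 0.453
gripper_force: 0.0
t: 15.25
eef_pos: [0.4852, 0.0241, 0.1966]
tcp_rot: [-0.694, 0.714, -0.058, -0.079]
ft_force: [0.3, -1.1, 0.8]
width: 0.454
gripper_force: 0.0
t 15.25 p [0.4852 0.0241 0.1966] R [[-0.025, -0.999, -0.033], [-0.981, 0.031, -0.192], [0.193, 0.028, -0.981]] F [ 0.3 -1.1  0.8] w 0.454 gf 0.0 q [-0.07  0.07  1.83 -0.2   1.27 -3.12]
from [0.4852 0.0241 0.1966] to [ 0.4546 -0.1315  0.131 ] rotvec [ 0.049 -0.19  -0.223]
[14.07, 2.39, 9.53] [0.049, -0.19, -0.223]
```

Joint 6 hit its range because I turned the wrong way, but nothing was touched. I'll lift, level out and turn the other way, to 11.2°.

```bash
python3 - <<'E'
from h import *
go([.47,-.05,.27],140,6)
E
```

```text
from [0.4852 0.0241 0.1966] to [ 0.47 -0.05  0.27] rotvec [-0.038 -0.196  0.667]
[1.45, 0.25, -0.95] [-0.006, -0.033, 0.111]
[1.44, 0.09, -1.0] [-0.006, -0.033, 0.111]
[1.41, -0.06, -1.05] [-0.006, -0.033, 0.111]
[1.36, -0.21, -1.09] [-0.006, -0.033, 0.111]
[1.29, -0.35, -1.14] [-0.006, -0.033, 0.111]
[1.21, -0.48, -1.18] [-0.006, -0.033, 0.111]
```

```bash
python3 -m crank '[[4,1.4,0.2,-1,-0.006,-0.033,0.11],[4,1.4,0.1,-1,-0.006,-0.033,0.11],[4,1.4,-0.1,-1,-0.006,-0.033,0.11],[4,1.4,-0.2,-1.1,-0.006,-0.033,0.11],[4,1.3,-0.3,-1.1,-0.006,-0.033,0.11],[4,1.2,-0.5,-1.2,-0.006,-0.033,0.11],[4,0,0,0,0,0,0],[4,0,0,0,0,0,0]]'
python3 - <<'E'
from h import *
st(); go([.4546,-.1315,.21],11.2,16)
E
```

```text
t: 16.25
eef_pos: [0.4705, -0.0497, 0.269]
tcp_rot: [-0.426, 0.905, 0.0, 0.001]
ft_force: [0.0, -0.4, -0.1]
width: 0.448
gripper_force: 0.0
t 16.25 p [ 0.4705 -0.0497  0.269 ] R [[-0.636, -0.771, 0.001], [-0.771, 0.636, 0.001], [-0.001, -0.0, -1.0]] F [ 0.  -0.4 -0.1] w 0.448 gf 0.0 q [-0.36 -0.08  1.82  0.    1.4  -2.81]
from [ 0.4705 -0.0497  0.269 ] to [ 0.4546 -0.1315  0.21  ] rotvec [1.000e-03 1.000e-03 2.256e+00]
[0.46, -0.25, 0.37] [0.0, 0.0, 0.141]
[0.42, -0.31, 0.37] [0.0, 0.0, 0.141]
[0.37, -0.37, 0.37] [0.0, 0.0, 0.141]
[0.32, -0.41, 0.37] [0.0, 0.0, 0.141]
[0.25, -0.45, 0.37] [0.0, 0.0, 0.141]
[0.19, -0.49, 0.37] [0.0, 0.0, 0.141]
[0.12, -0.51, 0.37] [0.0, 0.0, 0.141]
[0.05, -0.52, 0.37] [0.0, 0.0, 0.141]
[-0.03, -0.52, 0.37] [0.0, 0.0, 0.141]
[-0.1, -0.51, 0.37] [0.0, 0.0, 0.141]
[-0.17, -0.49, 0.37] [0.0, 0.0, 0.141]
[-0.24, -0.46, 0.37] [0.0, 0.0, 0.141]
[-0.3, -0.42, 0.37] [0.0, 0.0, 0.141]
[-0.36, -0.38, 0.37] [0.0, 0.0, 0.141]
[-0.41, -0.32, 0.37] [0.0, 0.0, 0.141]
[-0.45, -0.26, 0.37] [0.0, 0.0, 0.141]
```

```bash
python3 -m crank '[[4,0.5,-0.2,0.4,0,0,0.141],[4,0.4,-0.3,0.4,0,0,0.141],[4,0.4,-0.4,0.4,0,0,0.141],[4,0.3,-0.4,0.4,0,0,0.141],[4,0.2,-0.4,0.4,0,0,0.141],[4,0.2,-0.5,0.4,0,0,0.141],[4,0.1,-0.5,0.4,0,0,0.141],[4,0,-0.5,0.4,0,0,0.141]]'; python3 -m crank '[[4,0,-0.5,0.3,0,0,0.141],[4,-0.1,-0.5,0.3,0,0,0.141],[4,-0.2,-0.5,0.3,0,0,0.141],[4,-0.2,-0.5,0.4,0,0,0.141],[4,-0.3,-0.4,0.4,0,0,0.141],[4,-0.4,-0.4,0.4,0,0,0.141],[4,-0.4,-0.3,0.4,0,0,0.141],[4,-0.5,-0.3,0.4,0,0,0.141]]'; python3 -m crank '[[4,0,0,0,0,0,0],[4,0,0,0,0,0,0]]'
python3 - <<'E'
from h import *
st(); go([.4546,-.1315,.131],11.2,1)
E
```

```text
t: 17.25
eef_pos: [0.4628, -0.0888, 0.2362]
tcp_rot: [0.124, 0.992, 0.001, -0.0]
ft_force: [0.3, 0.7, -0.4]
width: 0.458
gripper_force: 0.0
t: 18.25
eef_pos: [0.4546, -0.1302, 0.2071]
tcp_rot: [0.635, 0.772, 0.0, -0.001]
ft_force: [-0.5, -0.0, -0.9]
width: 0.453
gripper_force: 0.0
t: 18.5
eef_pos: [0.4548, -0.1303, 0.2077]
tcp_rot: [0.633, 0.774, 0.001, -0.0]
ft_force: [0.4, 0.0, -0.5]
width: 0.45
gripper_force: 0.0
t 18.5 p [ 0.4548 -0.1303  0.2077] R [[-0.198, 0.98, 0.0], [0.98, 0.198, 0.001], [0.001, 0.0, -1.0]] F [ 0.4  0.  -0.5] w 0.45 gf 0.0 q [-0.53 -0.02  1.89  0.    1.27 -0.73]
from [ 0.4548 -0.1303  0.2077] to [ 0.4546 -0.1315  0.131 ] rotvec [ 0.    -0.001  0.004]
[-0.12, -0.04, 7.67] [0.0, -0.001, 0.004]
```

```bash
python3 -m crank '[[4,-0.1,0,2,0,0,0],[4,0,0,3,0,0,0],[4,0,0,2,0,0,0],[4,0,0,0.7,0,0,0],[0,0,0,0,0,0,0],[0,0,0,0,0,0,0],[0,0,0,0,0,0,0],[0,0,0,0,0,0,0]]';python3 -m crank '[[0,0,0,0,0,0,0],[0,0,0,0,0,0,0]]'
cat >> h.py <<'E'
def arc(hg,a,n):
    o=observe(); p=np.array(o['eef_pos']); R0=R.from_quat(o['tcp_rot'])
    rz=R.from_rotvec([0,0,a]); v=p-np.r_[hg,p[2]]; print('radius',np.hypot(*v[:2]),'ang',np.degrees(np.arctan2(v[1],v[0])))
    st_=R.from_rotvec([0,0,a/n]).apply(v)-v; print('per row tool shift cm',np.round(R0.inv().apply(st_)*100,3),'az',round(-a/n,4))
E
python3 - <<'E'
from h import *
st(); arc([.5155,-.1195],-1.874,16)
E
```

```text
t: 19.5
eef_pos: [0.4556, -0.1321, 0.1318]
tcp_rot: [0.635, 0.773, 0.001, 0.001]
ft_force: [0.8, 0.4, 2.6]
width: 0.143
gripper_force: 30.0
t: 19.75
eef_pos: [0.4556, -0.1321, 0.1317]
tcp_rot: [0.635, 0.773, 0.001, 0.001]
ft_force: [-0.3, 1.0, 5.9]
width: 0.149
gripper_force: 30.0
t 19.75 p [ 0.4556 -0.1321  0.1317] R [[-0.195, 0.981, 0.002], [0.981, 0.195, 0.0], [-0.0, 0.002, -1.0]] F [-0.3  1.   5.9] w 0.149 gf 29.999489206820726 q [-0.53  0.08  1.95  0.    1.1  -0.73]
radius 0.06122207551982984 ang -168.1650816816362
per row tool shift cm [ 0.716  0.034 -0.   ] az 0.1171
```

```bash
python3 -m crank '[[0,0.72,0.04,-0.1,0,0,0.117],[0,0.72,0.04,0,0,0,0.117],[0,0.72,0.04,0,0,0,0.117],[0,0.72,0.04,0,0,0,0.117],[0,0,0,0,0,0,0]]'
python3 - <<'E'
from h import *
o=st(); print(o['torque']); arc([.5155,-.1195],-1,8)
E
```

```text
t: 20.38
eef_pos: [0.4564, -0.103, 0.1319]
tcp_rot: [0.796, 0.605, 0.001, 0.0]
ft_force: [3.2, -1.0, -2.5]
width: 0.146
gripper_force: 30.0
t 20.38 p [ 0.4564 -0.103   0.1319] R [[0.267, 0.964, 0.002], [0.964, -0.267, 0.001], [0.001, 0.001, -1.0]] F [ 3.2 -1.  -2.5] w 0.146 gf 30.000365618616343 q [-0.48  0.07  1.97  0.    1.1  -0.21]
[-0.1403418  -0.53022731  0.03248656]
radius 0.06132510497354093 ang 164.43501199222607
per row tool shift cm [0.765 0.049 0.001] az 0.125
```

```bash
python3 -m crank '[[0,0.72,0.04,0,0,0,0.117],[0,0.72,0.04,0,0,0,0.117],[0,0.72,0.04,0,0,0,0.117],[0,0.72,0.04,0,0,0,0.117],[0,0.72,0.04,0,0,0,0.117],[0,0.72,0.04,0,0,0,0.117],[0,0,0,0,0,0,0]]'
python3 - <<'E'
from h import *
o=st(); print(o['torque']); arc([.5155,-.1195],-.7,6)
E
```

```text
t: 21.25
eef_pos: [0.4806, -0.0687, 0.1318]
tcp_rot: [0.955, 0.296, 0.0, -0.0]
ft_force: [0.9, -0.3, 0.1]
width: 0.147
gripper_force: 30.0
t 21.25 p [ 0.4806 -0.0687  0.1318] R [[0.825, 0.565, 0.0], [0.565, -0.825, 0.001], [0.001, -0.001, -1.0]] F [ 0.9 -0.3  0.1] w 0.147 gf 30.002003274857998 q [-0.39  0.11  1.92  0.    1.11  0.58]
[ 0.03724752 -0.02665658  0.0374517 ]
radius 0.06165109274510984 ang 124.49086162522846
per row tool shift cm [0.718 0.041 0.001] az 0.1167
```

```bash
python3 -m crank '[[0,0.72,0.04,0,0,0,0.117],[0,0.72,0.04,0,0,0,0.117],[0,0.72,0.04,0,0,0,0.117],[0,0.72,0.04,0,0,0,0.117],[0,0.72,0.04,0,0,0,0.117],[0,0.6,0.03,0,0,0,0.1],[0,0,0,0,0,0,0]]'
python3 - <<'E'
from h import *
o=st(); print(o['torque']); arc([.5155,-.1195],-.7,6)
E
```

```text
t: 22.12
eef_pos: [0.5204, -0.0576, 0.1318]
tcp_rot: [0.999, -0.042, 0.0, -0.001]
ft_force: [1.1, 4.2, 1.1]
width: 0.147
gripper_force: 30.0
t 22.12 p [ 0.5204 -0.0576  0.1318] R [[0.996, -0.084, 0.0], [-0.084, -0.996, 0.002], [0.0, -0.002, -1.0]] F [1.1 4.2 1.1] w 0.147 gf 30.005147298797965 q [-0.34  0.19  1.83  0.    1.12  1.32]
[ 0.72181777 -0.06201883  0.04000558]
radius 0.062060704744347696 ang 85.45834175359047
per row tool shift cm [ 0.723  0.039 -0.   ] az 0.1167
```

```bash
python3 -m crank '[[0,0.2,0,0,0,0,0.02],[0,0,0,0,0,0,0]]'; python3 -m crank '[[0,0.2,0,0,0,0,0.02],[0,0,0,0,0,0,0]]';  python3 -m crank '[[0,0.15,0,0,0,0,0.01],[0,0,0,0,0,0,0]]'
```

```text
t: 22.38
eef_pos: [0.5221, -0.0578, 0.1319]
tcp_rot: [0.999, -0.053, -0.0, -0.001]
ft_force: [1.0, 6.1, 1.0]
width: 0.147
gripper_force: 30.0
t: 22.62
eef_pos: [0.5238, -0.0579, 0.1318]
tcp_rot: [0.998, -0.063, -0.0, -0.001]
ft_force: [-0.4, 5.7, 1.8]
width: 0.152
gripper_force: 30.0
t: 22.88
eef_pos: [0.5239, -0.0579, 0.1317]
tcp_rot: [0.998, -0.068, -0.002, -0.001]
ft_force: [-6.2, 5.6, 6.3]
width: 0.147
gripper_force: 30.0
```

The stop is reached: the knob held position and the force rose. Now I'll release and go to look at the tray.

```bash
python3 -m crank '[[2,0,0,0,0,0,0],[3,0,0,0,0,0,0],[3,0,0,0,0,0,0],[3,0,0,-1,0,0,0],[3,0,0,-3,0,0,0],[3,0,0,-4,0,0,0],[3,0,0,-4,0,0,0],[3,0,0,-4,0,0,0]]'
python3 - <<'E'
from h import *
st(); go([.42,-.30,.30],-96,7)
E
```

```text
t: 23.88
eef_pos: [0.5259, -0.059, 0.2942]
tcp_rot: [0.998, -0.069, 0.001, -0.0]
ft_force: [0.5, 0.1, 0.1]
width: 0.343
gripper_force: 0.0
t 23.88 p [ 0.5259 -0.059   0.2942] R [[0.99, -0.138, 0.002], [-0.138, -0.99, 0.001], [0.002, -0.001, -1.0]] F [0.5 0.1 0.1] w 0.343 gf 0.0 q [-0.34  0.03  1.66  0.    1.45  1.37]
from [ 0.5259 -0.059   0.2942] to [ 0.42 -0.3   0.3 ] rotvec [-0.001 -0.002 -0.034]
[-1.02, 3.62, -0.09] [-0.0, -0.0, -0.005]
[-1.04, 3.61, -0.09] [-0.0, -0.0, -0.005]
[-1.06, 3.61, -0.09] [-0.0, -0.0, -0.005]
[-1.08, 3.6, -0.09] [-0.0, -0.0, -0.005]
[-1.09, 3.6, -0.08] [-0.0, -0.0, -0.005]
[-1.11, 3.59, -0.08] [-0.0, -0.0, -0.005]
[-1.13, 3.59, -0.08] [-0.0, -0.0, -0.005]
```

```bash
python3 -m crank '[[3,-1,3,0,0,0,-0.005],[5,-1.2,4,0,0,0,-0.005],[7,-1.2,4.5,0,0,0,-0.005],[7,-1.2,4.5,0,0,0,-0.005],[7,-1.2,4.2,-0.2,0,0,-0.005],[7,-1.2,3,-0.2,0,0,-0.005],[7,-0.5,2,-0.2,0,0,0],[7,0,0,0,0,0,0]]'; python3 -m crank '[[7,0,0,0,0,0,0]]'
python3 - <<'E'
from h import *
st(); s=snap('wrist','w6'); P=deproj(s); H,S,V=hsv(s)
r=((H<5)|(H>174))&(S>150)&(V>110)
for a,c,m in blob(s,r,60): q=P[m]; t=m&(P[...,2]>np.percentile(q[:,2],95)-.006); cc=np.argwhere(t).mean(0)[::-1]; print('red',a,np.round(c),'ztop',np.percentile(q[:,2],[50,95]),'top pts',cc,t.sum(),cast(s,*cc,.104), np.median(P[t],0))
E
```

```text
t: 24.88
eef_pos: [0.42, -0.3006, 0.2982]
tcp_rot: [0.998, -0.055, 0.001, -0.0]
ft_force: [0.3, 0.4, -0.1]
width: 0.796
gripper_force: 0.0
t: 25.0
eef_pos: [0.4206, -0.2988, 0.2977]
tcp_rot: [0.999, -0.054, 0.0, -0.001]
ft_force: [0.0, 0.4, 0.1]
width: 0.793
gripper_force: 0.0
t 25.0 p [ 0.4206 -0.2988  0.2977] R [[0.994, -0.108, 0.001], [-0.108, -0.994, 0.001], [0.001, -0.002, -1.0]] F [0.  0.4 0.1] w 0.793 gf 0.0 q [-0.85  0.    1.68  0.    1.46  0.83]
red 999 [379. 224.] ztop [0.02508918 0.02724064] top pts [379.52723059 225.96639629] 863 [ 0.36505012 -0.40350975  0.104     ] [ 0.33492537 -0.42488318  0.02547985]
red 841 [ 44. 109.] ztop [0.12468876 0.12629453] top pts [ 43.67942584 108.61124402] 836 [ 0.51961315 -0.08543363  0.104     ] [ 0.51885922 -0.09887864  0.12469656]
red 551 [321. 132.] ztop [0.10355952 0.10469358] top pts [320.93418647 132.12797075] 547 [ 0.46881264 -0.34841926  0.104     ] [ 0.46886343 -0.34832824  0.10356074]
red 542 [333. 184.] ztop [0.10341396 0.10471481] top pts [333.7515528  185.31884058] 483 [ 0.4143645  -0.35776936  0.104     ] [ 0.41439369 -0.3577911   0.10348303]
```

View pics/w6.png

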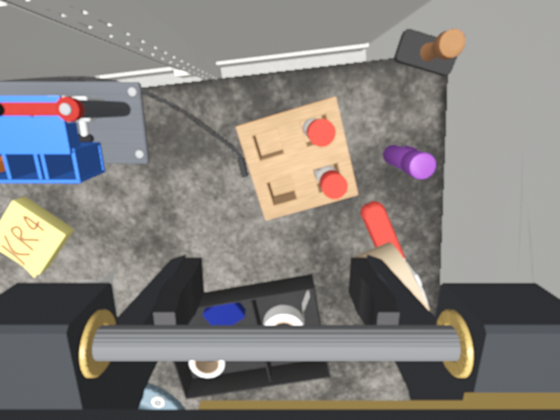

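Two red caps are at (321,132) and (333,184), the empty cells are at left, and purple at (410,162) is well off. The cap tops measure 104 mm, as they should. I'll pick stick A first.

```bash
python3 - <<'E'
from h import *
go([.4688,-.3484,.16],-80.2,4)
E
```

```text
from [ 0.4207 -0.2986  0.2977] to [ 0.4688 -0.3484  0.16  ] rotvec [-0.001 -0.001 -0.278]
[1.33, 1.11, 3.44] [-0.0, -0.0, -0.07]
[1.25, 1.2, 3.44] [-0.0, -0.0, -0.07]
[1.16, 1.28, 3.44] [-0.0, -0.0, -0.07]
[1.07, 1.36, 3.44] [-0.0, -0.0, -0.07]
```

```bash
python3 -m crank '[[6,1.3,1.1,3.4,0,0,-0.07],[6,1.3,1.2,3.4,0,0,-0.07],[6,1.2,1.3,3.4,0,0,-0.07],[6,1.1,1.4,3.4,0,0,-0.07],[6,0,0,0,0,0,0],[6,0,0,0,0,0,0]]'
python3 - <<'E'
from h import *
st(); go([.4688,-.3484,.073],-80.2,1)
E
```

```text
t: 25.8
eef_pos: [0.4698, -0.3491, 0.1627]
tcp_rot: [0.996, 0.086, 0.001, -0.0]
ft_force: [0.6, 0.4, 1.1]
width: 0.679
gripper_force: 0.0
t 25.8 p [ 0.4698 -0.3491  0.1627] R [[0.985, 0.171, 0.001], [0.171, -0.985, 0.001], [0.001, -0.0, -1.0]] F [0.6 0.4 1.1] w 0.679 gf 0.0 q [-0.84  0.28  1.65  0.    1.21  0.56]
from [ 0.4698 -0.3491  0.1627] to [ 0.4688 -0.3484  0.073 ] rotvec [-0.    -0.001  0.   ]
[-0.1, -0.08, 8.97] [-0.0, -0.001, 0.0]
```

```bash
python3 -m crank '[[6,-0.1,-0.1,2,0,0,0],[6,0,0,3,0,0,0],[6,0,0,2.5,0,0,0],[6,0,0,1.5,0,0,0],[6,0,0,0,0,0,0],[2,0,0,0,0,0,0],[0,0,0,0,0,0,0],[0,0,0,0,0,0,0]]'; python3 -m crank '[[0,0,0,0,0,0,0],[0,0,0,0,0,0,0],[0,0,0,0,0,0,0],[0,0,0,0,0,0,0],[0,0,0,0,0,0,0]]'
python3 - <<'E'
from h import *
st()
E
python3 -m crank '[[0,0,0,-1,0,0,0],[0,0,0,-2,0,0,0],[0,0,0,-3,0,0,0],[0,0,0,-4,0,0,0],[0,0,0,-4,0,0,0],[0,0,0,-4,0,0,0],[0,0,0,-1,0,0,0],[0,0,0,0,0,0,0]]'
python3 - <<'E'
from h import *
st(); s=snap('wrist'); P=deproj(s); H,S,V=hsv(s)
r=((H<5)|(H>174))&(S>150)&(V>80)
for a,c,m in blob(s,r,60): print('red',a,np.round(c),np.median(P[m],0))
E
```

```text
t: 26.8
eef_pos: [0.4686, -0.3492, 0.0724]
tcp_rot: [0.996, 0.086, 0.001, 0.0]
ft_force: [-0.1, -0.5, 0.5]
width: 0.368
gripper_force: 0.0
t: 27.42
eef_pos: [0.4685, -0.3492, 0.0722]
tcp_rot: [0.996, 0.086, 0.001, -0.0]
ft_force: [-0.3, 0.4, 4.6]
width: 0.293
gripper_force: 30.0
t 27.43 p [ 0.4685 -0.3492  0.0722] R [[0.985, 0.171, 0.001], [0.171, -0.985, 0.0], [0.001, -0.0, -1.0]] F [-0.3  0.4  4.6] w 0.293 gf 30.000131875276566 q [-0.84  0.4   1.7   0.    1.04  0.55]
t: 28.42
eef_pos: [0.4681, -0.3491, 0.2622]
tcp_rot: [0.996, 0.086, 0.001, -0.0]
ft_force: [-0.1, -0.4, -0.1]
width: 0.291
gripper_force: 30.0
t 28.43 p [ 0.4681 -0.3491  0.2622] R [[0.985, 0.171, 0.001], [0.171, -0.985, 0.0], [0.001, 0.0, -1.0]] F [-0.1 -0.4 -0.1] w 0.291 gf 29.999941047281027 q [-0.84  0.18  1.56  0.    1.4   0.55]
red 4085 [276. 293.] [ 0.47471268 -0.3477611   0.29291778]
red 411 [10. 96.] [ 0.51615841 -0.12712294  0.12474791]
```

```bash
python3 - <<'E'
from h import *
go([.470,-.02,.275],-6.2,10)
E
```

```text
from [ 0.4677 -0.3486  0.2607] to [ 0.47  -0.02   0.275] rotvec [-2.000e-03 -1.000e-03 -1.291e+00]
[0.58, -3.23, -0.14] [-0.0, -0.0, -0.129]
[0.99, -3.13, -0.14] [-0.0, -0.0, -0.129]
[1.39, -2.98, -0.14] [-0.0, -0.0, -0.129]
[1.76, -2.77, -0.14] [-0.0, -0.0, -0.129]
[2.1, -2.52, -0.14] [-0.0, -0.0, -0.129]
[2.41, -2.23, -0.14] [-0.0, -0.0, -0.129]
[2.68, -1.9, -0.14] [-0.0, -0.0, -0.129]
[2.9, -1.54, -0.14] [-0.0, -0.0, -0.129]
[3.08, -1.16, -0.14] [-0.0, -0.0, -0.129]
[3.2, -0.75, -0.14] [-0.0, -0.0, -0.129]
```

```bash
python3 -m crank '[[0,0.6,-3.2,-0.4,0,0,-0.129],[0,1,-3.1,-0.4,0,0,-0.129],[0,1.4,-3,-0.3,0,0,-0.129],[0,1.8,-2.8,-0.1,0,0,-0.129],[0,2.1,-2.5,-0.1,0,0,-0.129],[0,2.4,-2.2,-0.1,0,0,-0.129],[0,2.7,-1.9,0,0,0,-0.129],[0,2.9,-1.5,0,0,0,-0.129]]'; python3 -m crank '[[0,3.1,-1.2,0,0,0,-0.129],[0,3.2,-0.8,0,0,0,-0.129],[0,0,0,0,0,0,0],[0,0,0,0,0,0,0]]'
python3 - <<'E'
from h import *
st(); snap('wrist','w7')
E
```

```text
t: 29.48
eef_pos: [0.4702, -0.0852, 0.2737]
tcp_rot: [0.823, 0.568, -0.0, -0.002]
ft_force: [0.7, 0.9, -0.2]
width: 0.295
gripper_force: 30.0
t: 29.98
eef_pos: [0.4706, -0.0208, 0.2748]
tcp_rot: [0.745, 0.667, -0.0, -0.001]
ft_force: [-0.1, -0.3, -0.1]
width: 0.297
gripper_force: 30.0
t 29.98 p [ 0.4706 -0.0208  0.2748] R [[0.11, 0.994, -0.001], [0.994, -0.11, 0.001], [0.001, -0.002, -1.0]] F [-0.1 -0.3 -0.1] w 0.297 gf 29.999960381537676 q [-0.3  -0.09  1.81  0.    1.42 -0.19]
```

View pics/w7.png

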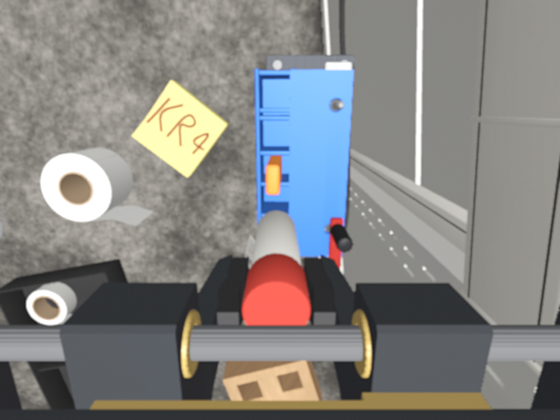

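The holder's left sleeves are at cols 260-290, rows 75-110 and 117-152, with the tab at (273,177). The keeper is swung in at (338,235). I'll zoom in to get the sleeve edges.

```bash
python3 - <<'E'
from h import *
im=cv2.imread('pics/w7.png')[60:160,245:360]; cv2.imwrite('pics/c7.png',cv2.resize(im,None,fx=6,fy=6,interpolation=cv2.INTER_CUBIC))
E
```

```text
(no output)
```

View pics/c7.png

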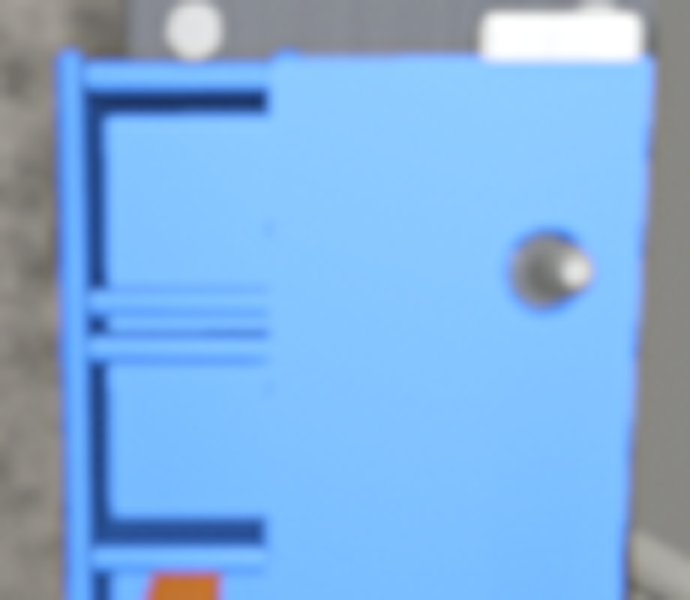

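```bash
python3 - <<'E'
from h import *
s=dict(np.load('/tmp/last_wrist.npz'))
X=np.array([np.cos(-.1077),np.sin(-.1077)]); Y=np.array([-X[1],X[0]]); m=np.array([.5277,-.0078])
c=lambda x,y,z:cast(s,245+x/6-.4,60+y/6-.4,z)[:2]-m
for n,x,y,z in (('front/left mouth',90,90,.092),('front/div0',90,288,.092),('front/div1',90,360,.092),('front/bot1',90,545,.092),('back0',270,190,.092),('back1',268,450,.092),('front edge0',60,60,.092),('left end flange',400,58,.097),('back edge',650,200,.097),('pin tip',575,271,.114),('hole',548,270,.097)):
    d=c(x,y,z); print(n,'sx %.1f sy %.1f'%(d@X*1e3,d@Y*1e3))
E
```

```text
front/left mouth sx -70.6 sy 85.9
front/div0 sx -71.1 sy 57.4
front/div1 sx -71.3 sy 46.7
front/bot1 sx -71.8 sy 18.0
back0 sx -43.4 sy 71.6
back1 sx -43.4 sy 32.8
front edge0 sx -75.0 sy 90.1
left end flange sx -24.5 sy 89.6
back edge sx 13.6 sy 69.7
pin tip sx -0.2 sy 59.4
hole sx -1.3 sy 59.7
```

```bash
python3 - <<'E'
from h import *
go([.4789,.0692,.168],-6.2,4)
E
```

```text
from [ 0.4707 -0.0211  0.2751] to [0.4789 0.0692 0.168 ] rotvec [-0.001 -0.001 -0.003]
[2.26, -0.04, 2.68] [-0.0, -0.0, -0.001]
[2.26, -0.04, 2.68] [-0.0, -0.0, -0.001]
[2.27, -0.04, 2.68] [-0.0, -0.0, -0.001]
[2.27, -0.04, 2.68] [-0.0, -0.0, -0.001]
```

```bash
python3 -m crank '[[0,1.5,0,0,0,0,-0.003],[0,3,0,0,0,0,0],[0,3,-0.1,0.5,0,0,0],[0,1.5,-0.1,2.5,0,0,0],[0,0,0,3,0,0,0],[0,0,0,3,0,0,0],[0,0,0,1.5,0,0,0],[0,0,0,0,0,0,0]]'
python3 -m crank '[[0,0,0,0,0,0,0]]'
python3 - <<'E'
from h import *
st(); go([.4789,.0692,.158],-6.2,1)
E
```

```text
t: 31.02
eef_pos: [0.4782, 0.0694, 0.1704]
tcp_rot: [0.744, 0.668, -0.0, -0.001]
ft_force: [0.4, -0.7, -0.1]
width: 0.296
gripper_force: 30.0
t: 31.15
eef_pos: [0.4796, 0.0692, 0.1723]
tcp_rot: [0.744, 0.668, 0.001, 0.001]
ft_force: [-0.6, 0.2, 0.5]
width: 0.295
gripper_force: 30.0
t 31.15 p [0.4796 0.0692 0.1723] R [[0.106, 0.994, 0.003], [0.994, -0.106, 0.001], [0.001, 0.002, -1.0]] F [-0.6  0.2  0.5] w 0.295 gf 30.00002581626177 q [-0.1   0.05  1.9   0.    1.19  0.  ]
from [0.4796 0.0692 0.1723] to [0.4789 0.0692 0.158 ] rotvec [ 0.002 -0.001  0.002]
[-0.01, -0.08, 1.43] [0.002, -0.001, 0.002]
```

```bash
python3 -m crank '[[0,0,-0.05,1,0,0,0],[0,0,0,1,0,0,0],[0,0,0,0.5,0,0,0],[0,0,0,0,0,0,0]]'; python3 -m crank '[[0,0,0,1,0,0,0],[0,0,0,1,0,0,0],[0,0,0,0,0,0,0]]'; python3 - <<'E'
from h import *
o=st(); print(o['torque'])
E
```

```text
t: 31.65
eef_pos: [0.4778, 0.0695, 0.1455]
tcp_rot: [0.744, 0.669, 0.0, -0.001]
ft_force: [-0.2, 0.1, -1.1]
width: 0.297
gripper_force: 30.0
t: 32.02
eef_pos: [0.4778, 0.0695, 0.1251]
tcp_rot: [0.744, 0.669, 0.0, -0.001]
ft_force: [0.6, 0.5, -1.0]
width: 0.293
gripper_force: 30.0
t 32.02 p [0.4778 0.0695 0.1251] R [[0.106, 0.994, -0.001], [0.994, -0.106, 0.001], [0.001, -0.001, -1.0]] F [ 0.6  0.5 -1. ] w 0.293 gf 30.001399274915457 q [-0.1   0.12  1.93  0.    1.09  0.  ]
[-0.0485201   0.04272842  0.07375638]
```

```bash
python3 -m crank '[[0,0,0,0.8,0,0,0],[0,0,0,0.6,0,0,0],[0,0,0,0.3,0,0,0],[0,0,0,0,0,0,0]]'; python3 -m crank '[[0,0,0,0.2,0,0,0],[0,0,0,0,0,0,0]]'; python3 - <<'E'
from h import *
st()
E
```

```text
t: 32.52
eef_pos: [0.4782, 0.0695, 0.1089]
tcp_rot: [0.744, 0.669, 0.001, -0.0]
ft_force: [0.1, 0.4, -0.9]
width: 0.292
gripper_force: 30.0
t: 32.78
eef_pos: [0.4783, 0.0695, 0.1071]
tcp_rot: [0.744, 0.669, 0.001, -0.0]
ft_force: [0.9, 0.1, 0.2]
width: 0.293
gripper_force: 30.0
t 32.77 p [0.4783 0.0695 0.1071] R [[0.106, 0.994, 0.001], [0.994, -0.106, 0.001], [0.001, 0.001, -1.0]] F [0.9 0.1 0.2] w 0.293 gf 30.000715255737305 q [-0.1   0.14  1.94  0.    1.05  0.  ]
```

```bash
python3 -m crank '[[0,0,0,0.1,0,0,0],[0,0,0,0.1,0,0,0],[0,0,0,0,0,0,0]]'; python3 -m crank '[[3.2,0,0,0,0,0,0],[3.5,0,0,0,0,0,0],[4.2,0,0,0,0,0,0],[4.2,0,0,0,0,0,0],[4.2,0,0,-1,0,0,0],[4.2,0,0,-3,0,0,0],[4.2,0,0,-4,0,0,0],[4.2,0,0,-4,0,0,0]]'
python3 -m crank '[[4.2,-1,0,-3,0,0,0],[4.2,-3,0,-1,0,0,0],[4.2,-3,0,0,0,0,0],[4.2,-1.5,0,0,0,0,0],[4.2,0,0,0,0,0,0]]'
python3 - <<'E'
from h import *
st(); s=snap('wrist','w8'); P=deproj(s); H,S,V=hsv(s)
r=((H<5)|(H>174))&(S>150)&(V>80)
for a,c,m in blob(s,r,60): z=np.percentile(P[m][:,2],95); t=m&(P[...,2]>z-.005); print('red',a,np.round(c),'z95',z,np.median(P[t],0))
S_=snap('side'); H,S,V=hsv(S_); P=deproj(S_); b=np.zeros((420,560),bool); b[190:260,360:410]=1
for a,c,m in blob(S_,b&((H<5)|(H>174))&(S>150)&(V>100),15): print('side red',a,c,np.median(P[m],0))
T=snap('top'); H,S,V=hsv(T); P=deproj(T); b=np.zeros((420,560),bool); b[210:265,350:410]=1
for a,c,m in blob(T,b&((H<5)|(H>174))&(S>150)&(V>100),15): print('top red',a,c,np.median(P[m],0))
E
```

```text
t: 33.15
eef_pos: [0.4784, 0.0694, 0.1051]
tcp_rot: [0.744, 0.669, 0.001, -0.0]
ft_force: [0.2, 0.1, 0.3]
width: 0.296
gripper_force: 30.0
t: 34.15
eef_pos: [0.4781, 0.0694, 0.227]
tcp_rot: [0.744, 0.669, 0.001, 0.0]
ft_force: [-0.1, 0.2, 0.1]
width: 0.477
gripper_force: 0.0
t: 34.78
eef_pos: [0.4691, -0.0157, 0.2652]
tcp_rot: [0.744, 0.668, 0.001, -0.0]
ft_force: [-0.8, 0.2, -0.1]
width: 0.477
gripper_force: 0.0
t 34.77 p [ 0.4691 -0.0157  0.2652] R [[0.108, 0.994, 0.001], [0.994, -0.108, 0.001], [0.001, 0.001, -1.0]] F [-0.8  0.2 -0.1] w 0.477 gf 0.0 q [-0.29 -0.09  1.83  0.    1.4  -0.18]
red 860 [272.  95.] z95 0.1372161241836239 [0.47468939 0.06974119 0.13599772]
red 83 [339. 231.] z95 0.12981318288101248 [ 0.52099408 -0.05177739  0.12545288]
red 68 [336. 251.] z95 0.2648949732649902 [ 0.49776971 -0.00888498  0.2663581 ]
side red 74 [393.48648649 230.2972973 ] [ 0.4054109  -0.3562601   0.10168806]
top red 47 [389.29787234 244.95744681] [ 0.40790252 -0.35856165  0.10499774]
```

Stick A is home, with its cap top at 137 mm. Stick B and the tray are unmoved in the side and top views. Next is stick B.

```bash
python3 - <<'E'
from h import *
go([.4144,-.3578,.20],-80.2,11)
E
```

```text
from [ 0.4691 -0.0145  0.2649] to [ 0.4144 -0.3578  0.2   ] rotvec [-1.000e-03 -1.000e-03  1.294e+00]
[-3.16, -0.17, 0.59] [-0.0, -0.0, 0.118]
[-3.15, 0.21, 0.59] [-0.0, -0.0, 0.118]
[-3.11, 0.58, 0.59] [-0.0, -0.0, 0.118]
[-3.02, 0.94, 0.59] [-0.0, -0.0, 0.118]
[-2.89, 1.28, 0.59] [-0.0, -0.0, 0.118]
[-2.72, 1.61, 0.59] [-0.0, -0.0, 0.118]
[-2.51, 1.92, 0.59] [-0.0, -0.0, 0.118]
[-2.27, 2.2, 0.59] [-0.0, -0.0, 0.118]
[-1.99, 2.45, 0.59] [-0.0, -0.0, 0.118]
[-1.69, 2.67, 0.59] [-0.0, -0.0, 0.118]
[-1.37, 2.85, 0.59] [-0.0, -0.0, 0.118]
```

```bash
python3 -m crank '[[6,-3.2,-0.2,0,0,0,0.118],[6,-3.2,0.2,0,0,0,0.118],[6,-3.1,0.6,0,0,0,0.118],[6,-3,0.9,0.5,0,0,0.118],[6,-2.9,1.3,1,0,0,0.118],[6,-2.7,1.6,1,0,0,0.118],[6,-2.5,1.9,1,0,0,0.118],[6,-2.3,2.2,1,0,0,0.118]]'; python3 -m crank '[[6,-2,2.4,1,0,0,0.118],[6,-1.7,2.7,1,0,0,0.118],[6,-1.4,2.8,0,0,0,0.114],[6,0,0,0,0,0,0],[6,0,0,0,0,0,0]]'
python3 - <<'E'
from h import *
st(); s=snap('wrist'); P=deproj(s); H,S,V=hsv(s)
r=((H<5)|(H>174))&(S>150)&(V>80)
for a,c,m in blob(s,r,60): z=np.percentile(P[m][:,2],95); t=m&(P[...,2]>z-.005); print('red',a,np.round(c),'z95',z,np.median(P[t],0))
go([.4144,-.3578,.073],-80.2,1)
E
```

```text
t: 35.92
eef_pos: [0.4284, -0.2653, 0.2193]
tcp_rot: [0.967, 0.256, 0.001, -0.001]
ft_force: [1.0, -0.3, -0.1]
width: 0.683
gripper_force: 0.0
t: 36.55
eef_pos: [0.4125, -0.3571, 0.1994]
tcp_rot: [0.996, 0.086, 0.0, -0.001]
ft_force: [0.6, -0.1, -0.7]
width: 0.683
gripper_force: 0.0
t 36.55 p [ 0.4125 -0.3571  0.1994] R [[0.985, 0.172, 0.0], [0.172, -0.985, 0.002], [0.001, -0.002, -1.0]] F [ 0.6 -0.1 -0.7] w 0.683 gf 0.0 q [-0.93  0.16  1.72  0.    1.27  0.47]
red 1465 [327. 269.] z95 0.2006221606652218 [ 0.41229812 -0.38754024  0.20217304]
red 1057 [278. 210.] z95 0.10453619792227914 [ 0.41401673 -0.35853873  0.10350483]
from [ 0.4126 -0.3569  0.1995] to [ 0.4144 -0.3578  0.073 ] rotvec [-0.002 -0.001  0.002]
[0.15, 0.14, 12.65] [-0.002, -0.001, 0.002]
```

```bash
python3 -m crank '[[6,0.1,0.15,3,0,0,0],[6,0,0,4,0,0,0],[6,0,0,3,0,0,0],[6,0,0,2,0,0,0],[6,0,0,0.6,0,0,0],[6,0,0,0,0,0,0],[2,0,0,0,0,0,0],[0,0,0,0,0,0,0]]'; python3 -m crank '[[0,0,0,0,0,0,0],[0,0,0,0,0,0,0],[0,0,0,0,0,0,0],[0,0,0,0,0,0,0],[0,0,0,0,0,0,0],[0,0,0,0,0,0,0]]'
python3 -m crank '[[0,0,0,-1,0,0,0],[0,0,0,-2,0,0,0],[0,0,0,-3,0,0,0],[0,0,0,-4,0,0,0],[0,0,0,-4,0,0,0],[0,0,0,-4,0,0,0],[0,0,0,-1,0,0,0],[0,0,0,0,0,0,0]]'
python3 - <<'E'
from h import *
st(); s=snap('wrist'); P=deproj(s); H,S,V=hsv(s)
r=((H<5)|(H>174))&(S>150)&(V>80)
for a,c,m in blob(s,r,60): print('red',a,np.round(c),np.median(P[m],0))
go([.4747,.0305,.275],-6.2,12)
E
```

```text
t: 37.6
eef_pos: [0.4139, -0.3599, 0.0746]
tcp_rot: [0.996, 0.085, 0.001, 0.0]
ft_force: [-0.2, -0.0, 0.2]
width: 0.476
gripper_force: 0.0
t: 38.35
eef_pos: [0.4136, -0.3597, 0.074]
tcp_rot: [0.996, 0.085, 0.001, -0.0]
ft_force: [0.4, 0.6, 4.5]
width: 0.297
gripper_force: 30.0
t: 39.35
eef_pos: [0.4132, -0.3596, 0.2634]
tcp_rot: [0.996, 0.085, 0.0, -0.0]
ft_force: [-0.1, -0.5, -0.0]
width: 0.297
gripper_force: 30.0
t 39.35 p [ 0.4132 -0.3596  0.2634] R [[0.986, 0.17, 0.001], [0.17, -0.986, 0.001], [0.001, -0.001, -1.0]] F [-0.1 -0.5 -0. ] w 0.297 gf 29.985524648800492 q [-0.93  0.1   1.65  0.    1.39  0.47]
red 4085 [276. 292.] [ 0.41923518 -0.35843347  0.29256636]
red 810 [317. 240.] [ 0.34549412 -0.42144736  0.02484896]
red 89 [ 2. 21.] [ 0.51489521 -0.12969825  0.11876684]
from [ 0.4128 -0.3591  0.2623] to [0.4747 0.0305 0.275 ] rotvec [-0.002 -0.002 -1.292]
[1.06, -3.11, -0.1] [-0.0, -0.0, -0.108]
[1.39, -2.98, -0.1] [-0.0, -0.0, -0.108]
[1.7, -2.81, -0.1] [-0.0, -0.0, -0.108]
[1.99, -2.62, -0.1] [-0.0, -0.0, -0.108]
[2.26, -2.39, -0.1] [-0.0, -0.0, -0.108]
[2.5, -2.13, -0.1] [-0.0, -0.0, -0.108]
[2.72, -1.85, -0.1] [-0.0, -0.0, -0.108]
[2.9, -1.54, -0.1] [-0.0, -0.0, -0.108]
[3.05, -1.22, -0.1] [-0.0, -0.0, -0.108]
[3.16, -0.89, -0.1] [-0.0, -0.0, -0.108]
[3.24, -0.54, -0.11] [-0.0, -0.0, -0.108]
[3.28, -0.19, -0.11] [-0.0, -0.0, -0.108]
```

```bash
python3 -m crank '[[0,1.1,-3.1,-0.3,0,0,-0.108],[0,1.4,-3,-0.3,0,0,-0.108],[0,1.7,-2.8,-0.3,0,0,-0.108],[0,2,-2.6,-0.3,0,0,-0.108],[0,2.3,-2.4,0,0,0,-0.108],[0,2.5,-2.1,0,0,0,-0.108],[0,2.7,-1.9,0,0,0,-0.108],[0,2.9,-1.5,0,0,0,-0.108]]'; python3 -m crank '[[0,3,-1.2,0,0,0,-0.108],[0,3.2,-0.9,0,0,0,-0.108],[0,3.2,-0.5,0,0,0,-0.108],[0,3.3,-0.2,0,0,0,-0.108],[0,0,0,0,0,0,0],[0,0,0,0,0,0,0]]'
python3 - <<'E'
from h import *
st(); go([.4742,.0303,.168],-6.2,1)
E
```

```text
t: 40.4
eef_pos: [0.4542, -0.0984, 0.2736]
tcp_rot: [0.868, 0.496, -0.001, -0.002]
ft_force: [-0.1, -0.5, -0.8]
width: 0.296
gripper_force: 30.0
t: 41.15
eef_pos: [0.4749, 0.0291, 0.2747]
tcp_rot: [0.743, 0.669, -0.0, -0.001]
ft_force: [-0.3, 0.5, -0.4]
width: 0.299
gripper_force: 30.0
t 41.15 p [0.4749 0.0291 0.2747] R [[0.105, 0.994, -0.002], [0.994, -0.105, 0.001], [0.001, -0.002, -1.0]] F [-0.3  0.5 -0.4] w 0.299 gf 29.98542571440339 q [-0.19 -0.08  1.8   0.    1.42 -0.08]
from [0.4749 0.0291 0.2747] to [0.4742 0.0303 0.168 ] rotvec [-0.002 -0.001  0.003]
[0.1, -0.06, 10.67] [-0.002, -0.001, 0.003]
```

```bash
python3 -m crank '[[0,0.1,-0.06,2,0,0,0],[0,0,0,3,0,0,0],[0,0,0,3,0,0,0],[0,0,0,2,0,0,0],[0,0,0,0.7,0,0,0],[0,0,0,0,0,0,0],[0,0,0,0,0,0,0]]'; python3 -m crank '[[0,0,0,1,0,0,0],[0,0,0,1,0,0,0],[0,0,0,0.5,0,0,0],[0,0,0,0,0,0,0]]'; python3 -m crank '[[0,0,0,1,0,0,0],[0,0,0,1,0,0,0],[0,0,0,0,0,0,0]]'; python3 - <<'E'
from h import *
o=st(); print(o['torque'])
E
```

```text
t: 42.02
eef_pos: [0.4758, 0.0302, 0.17]
tcp_rot: [0.743, 0.669, 0.001, 0.001]
ft_force: [-0.7, 0.1, 0.4]
width: 0.3
gripper_force: 30.0
t: 42.52
eef_pos: [0.4747, 0.0308, 0.1434]
tcp_rot: [0.743, 0.669, 0.0, -0.001]
ft_force: [-1.1, 0.7, 0.2]
width: 0.297
gripper_force: 30.0
t: 42.9
eef_pos: [0.4746, 0.0308, 0.1231]
tcp_rot: [0.743, 0.669, 0.0, -0.001]
ft_force: [-0.1, -0.5, -0.5]
width: 0.295
gripper_force: 30.0
t 42.9 p [0.4746 0.0308 0.1231] R [[0.104, 0.995, -0.001], [0.995, -0.104, 0.001], [0.001, -0.001, -1.0]] F [-0.1 -0.5 -0.5] w 0.295 gf 29.983330434188247 q [-0.19  0.1   1.95  0.    1.09 -0.08]
[-0.09824944 -0.0125416  -0.04142006]
```

```bash
python3 -m crank '[[0,0,0,0.7,0,0,0],[0,0,0,0.6,0,0,0],[0,0,0,0.2,0,0,0],[0,0,0,0.1,0,0,0],[0,0,0,0,0,0,0]]'; python3 -m crank '[[3.2,0,0,0,0,0,0],[3.5,0,0,0,0,0,0],[4.2,0,0,0,0,0,0],[4.2,0,0,0,0,0,0],[4.2,0,0,-1,0,0,0],[4.2,0,0,-3,0,0,0],[4.2,0,0,-4,0,0,0],[4.2,0,0,-4,0,0,0]]'
python3 -m crank '[[4.2,-1,0,-3,0,0,0],[4.2,-3,0,-2,0,0,0],[4.2,-3,0,0,0,0,0],[4.2,-1.5,0,0,0,0,0],[4.2,0,0,0,0,0,0]]'
python3 - <<'E'
from h import *
st(); s=snap('wrist','w9'); P=deproj(s); H,S,V=hsv(s)
r=((H<5)|(H>174))&(S>150)&(V>80)
for a,c,m in blob(s,r,60): z=np.percentile(P[m][:,2],95); t=m&(P[...,2]>z-.005); print('red',a,np.round(c),'z95',z,np.median(P[t],0))
E
```

```text
t: 43.52
eef_pos: [0.4752, 0.0307, 0.1081]
tcp_rot: [0.743, 0.669, 0.001, -0.0]
ft_force: [-0.4, 0.0, -1.1]
width: 0.297
gripper_force: 30.0
t: 44.52
eef_pos: [0.475, 0.0306, 0.2299]
tcp_rot: [0.743, 0.669, 0.001, 0.0]
ft_force: [-0.8, 0.0, 0.7]
width: 0.476
gripper_force: 0.0
t: 45.15
eef_pos: [0.466, -0.0544, 0.278]
tcp_rot: [0.744, 0.669, 0.001, -0.0]
ft_force: [0.2, 0.3, 0.3]
width: 0.476
gripper_force: 0.0
t 45.15 p [ 0.466  -0.0544  0.278 ] R [[0.106, 0.994, 0.001], [0.994, -0.106, 0.001], [0.001, 0.0, -1.0]] F [0.2 0.3 0.3] w 0.476 gf 0.0 q [-0.37 -0.1   1.81  0.    1.42 -0.27]
red 1033 [271.  44.] z95 0.1372781691323864 [0.47486651 0.06915004 0.13586143]
red 799 [271.  96.] z95 0.1373306634221415 [0.470566   0.03101762 0.13595879]
red 649 [335. 231.] z95 0.12923444555559527 [ 0.5172245  -0.09711972  0.12510075]
red 65 [338. 186.] z95 0.13115633188330936 [ 0.51973523 -0.05195144  0.12982363]
```

View pics/w9.png

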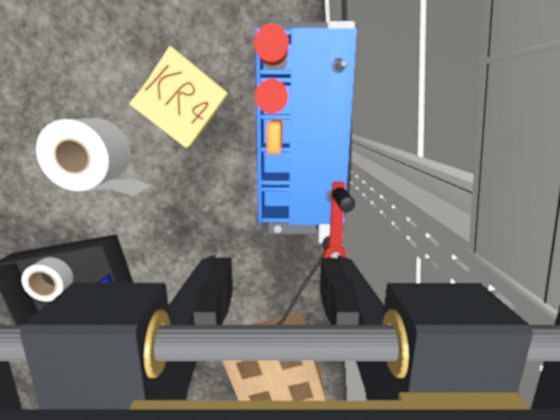

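Both caps are at (271,44) and (271,96), fully home in the two left sleeves. The keeper lies in over the rail at (338,215), and the holder is seated. One last check of the keeper angle and flange height before handing in.

```bash
python3 - <<'E'
from h import *
from bench import sign_off
s=dict(np.load('/tmp/last_wrist.npz')); P=deproj(s); k=np.zeros((420,560),bool); k[170:225,320:365]=1
for a,c,m in blob(s,k&(P[...,2]>.158)&(P[...,2]<.172),10):
    p=cast(s,*c,.165); print('knob',a,c,p,'angle err deg',np.degrees(np.arctan2(p[1]+.1195,p[0]-.5155))-83.8)
print('flange z',P[60:180:40,315,2])
st(); print(sign_off())
E
```

```text
knob 244 [345.77868852 203.35245902] [ 0.52098764 -0.05659687  0.165     ] angle err deg 1.2141645244780932
flange z [0.09547631 0.09655813 0.09583385]
t 45.2 p [ 0.4661 -0.0538  0.2778] R [[0.105, 0.994, 0.0], [0.994, -0.105, 0.002], [0.002, 0.0, -1.0]] F [-0.2 -0.  -0.5] w 0.474 gf 0.0 q [-0.37 -0.1   1.81  0.    1.42 -0.26]
the job is handed in; nothing more can be done
None
```

The job is handed in: the holder is hung on both pins with the sleeves facing the robot, the keeper is swung in to its stop, and both glue sticks are home, cap up, in the two left sleeves, after 45 s of the 210 s allowed.

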